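# Clamp a bit block squarely in a twin-screw press

### The arm

A 7-joint arm with a two-finger parallel gripper is mounted at the origin on the work surface. World frame = base frame: x ahead of the robot, y to its left, z up, the work surface at z = 0. Lengths are in m, angles in rad, forces in N, time in s.
With the tool pointing down it reaches from about 0.4 to 0.85 m from the base axis. Payload 10.4 kg.
Tool frame: the origin (TCP) lies between the finger pads; the fingertips stand 22 mm ahead of it and the grasp point (between the pads) lies 3 mm ahead of it; z points along the fingers, y is the line along which they close (so a half turn about z gives the same grasp; the last joint's range is limited). The gripper opens to 85 mm and grips with 20 to 120 N. Pads are 22 mm wide; open, the fingers measure 114 mm over their backs; the gripper's body (76 mm by 85 mm) begins 54 mm behind the grasp point. The pads swing forward as they close: fully open they stand 13 mm farther back than shut.
Start: joints at [-1.283, 0.332, -0.065, 1.46, 0.022, 1.35, -0.088], TCP at [0.191, 0.595, 0.253] pointing down, gripper open.
Joint ranges: [-2.6, 2.6], [-0.5, 2.12], [-1.47, 1.34], [0.16, 2.42], [-1.27, 4.41], [0.06, 2.06], [-2.6, 2.6]. Speed limits (rad/s): [2.22, 2.22, 2.79, 2.79, 3.14, 3.14, 3.14].

### API

Orientations are given as a unit quaternion [x, y, z, w].
In Python, from workcell import manip, camera, ticket, boxes_of, outline_of gives the robot as it stands.
- The arm moves only by the tool carry_out, never from a script. Its argument "deltas" is a list of rows, each a list of 5 numbers: the shift along the tool's x, y, z as a fraction of full scale, then the turn about the tool's z as a fraction of full scale, then the opening, from -1 (shut) to 1 (fully open), so that 0 is half open. In form: [[tx, ty, tz, spin, gripper], ...]. A call has 1 to 20 rows; each row is the pose to reach, as a shift and turn from the pose commanded when the call began, along the tool's axes at that moment; what a row does not reach only later rows make up. Full scale, the value 1, is 150 mm for a shift and 30 degrees for a turn. A row lasts 1/8 s, in which the tool goes at most 62.5 mm and 10.7 degrees, less where a joint would pass 70% of its speed; a pose out of reach is approached as far as the arm can. A call with a number of a shift or a turn outside -1 to 1 is refused whole. A call with a gripper value outside its range is refused whole. The fingers move at their own pace and stop on an object; "force" is the grip in N (left out, the last holds). Time passes only in rows, so rows that repeat a pose let the fingers close. It gives the time, the measured TCP pose, the force, the opening and the grip force at its end, in the units of the state.
- manip.get_obs(): the state, without advancing time (a new reading comes with each control period).
- camera(name): name is "side" or "top"; returns a dict with "img" (400x640x3 uint8, red, green, blue), "depth" (400x640 float32, m along the optical axis (not along the pixel's ray), 0 where there is no reading), "vertical_fov" (degrees; the focal length in pixels is half the picture's height over the tangent of half this angle, whatever the lens; pixels are square), "cx", "cy" (the principal point, pixels), "R" (3x3) and "t" (3): a world point X has camera coordinates R X + t. Camera axes: x right, y down, z forward; pixel columns grow to the right and rows downward; lengths in m; the calibration is good to about 2 mm. A picture is of the moment at which its call begins.
- ticket.hand_in(): hands the job in; it is judged then, once.
Trained networks look in a picture, given as the dict that the camera call returned (one of the last four; its "shot" number tells which), for a name from the list of things; names that differ only in an ending like _2 or _b are one class to them, and where a whole thing is asked for, a point or a joint stands for the part that bears it (a point fixed in the world has none). Each returns a list of dicts, best first, with "conf" (0 to 1); they miss things now and then, are a little off and sometimes report something else, mostly with a low value. They report only what shows in the picture. A call takes as long as a camera call. They do not tell look-alikes from the thing itself.
- boxes_of(query, picture): "position" ([x, y, z] in m, in world coordinates, good to about 4 mm: the middle of the surface that is visible of it).
- outline_of(query, picture): "region" (400x640 bool, what is visible of it).
The state is a dict: "clock": time; "joint_pos": joint angles; "joint_velocities": joint speeds; "tau": joint torques, N m; "position": TCP position; "ee_rot": TCP orientation; "ft_force": force on the tool from outside, world axes, zero at the start; "torque": the same for the moment, N m; "grip_width": opening from 0.0 (shut) to 1.0 (fully open); "grasp_force": force on a finger pad.
Only numpy, scipy, OpenCV 4.12 (cv2) and the standard library are available. Lean on these libraries where they do the work, as an engineer would, in place of code of your own. Each camera call takes 0.05 s, during which the arm holds its last target. There are 200 camera calls.

### The job

Push the wooden bit block gently back along its bed in the small twin-screw press until it is fully home against the back stop. Then wind the press bar down onto it with the red and the yellow knob in turn, a little at a time (neither more than about an eighth of a turn ahead of the other, so the bar never stands noticeably crooked), until it holds the block snugly with about 55 N, half of it from each knob (each knob's resisting torque has then risen by about 0.1 Nm over what it was when free), and the bar is level. Do not crush the wood, leave the block home, let go of the knobs and leave everything around the press alone.

Things in the scene. Friction and masses are not known exactly. Their poses are not given: they have to be found in the camera images.
- press: Fixed blue press, base 190 x 230 x 20 mm. Origin on the table under the bar's middle; +x from open front (robot side) to back stop, +y to the red knob. Stop: face at x = 29 mm, top at 60 mm. Side rails 42 mm high, inner faces at y = +-54 mm, front ends x = -93 mm. Plywood bed between, top 24 to 27 mm high. Studs at x = 0, y = +-85 mm, a knob on each.
- bar: Blue press bar 26 x 196 x 22 mm along the press's y, held down on two threaded studs by the knobs, which also lift it. Origin at its left (red) end on the stud's axis, at its underside: 92 mm above the table at knob value 0. Own y along the bar. 1 rad of difference between the knobs tilts it 0.022 rad; it jams and is spoiled beyond 0.03 rad.
- knob_left (a joint): Red knob, on the press's +y screw. Value 0 (rad) = fully up; grows to 5.5 turning clockwise from above; 3.8 mm down per rad. Stays where left: dry friction 0.2 Nm resists either way (after a stop, up to 0.2 Nm of it may linger as twist with either sign). Load adds a counterclockwise torque of 0.0038 Nm per N on that end: compare readings taken alike, free and loaded. Grip lies along the press's x at 0.
- knob_right (a joint): Yellow knob, on the press's -y screw. Value 0 (rad) = fully up; grows to 5.5 turning clockwise from above; 3.8 mm down per rad. Stays where left: dry friction 0.2 Nm resists either way (after a stop, up to 0.2 Nm of it may linger as twist with either sign). Load adds a counterclockwise torque of 0.0038 Nm per N on that end: compare readings taken alike, free and loaded. Grip lies along the press's x at 0.
- knob_left_grip (a point): Point on the red knob's vertical axis at mid-height of its bar grip (46 mm long, 14 mm thick, upright sides; top 14 mm above this point, round 46 mm flange from 24 mm below it). White line on top, along the long axis. It is 151 mm above the table at knob value 0 and sinks with the bar's end, 3.8 mm per rad: follow it while turning.
- knob_right_grip (a point): The same point on the yellow knob.
- block: Loose wooden block 95 (x) x 100 (y) x 45 mm high, about 0.3 kg, with five steel bits standing 8 mm proud near its front. Origin at the centre of its underside, axes like the press's. Starts 12 to 35 mm short of home; home is origin at x = -18.5 mm in the press's frame.
- block_front (a point): Middle of the block's front face (facing the robot), 22 mm above its underside: the place to push, towards the press's +x.
- bar_mid (a point): Middle of the bar's underside. Below it hang a steel pressure plate, set by hand to stick out 4 to 6.5 mm (not told), and two rubber feet, 22 mm wide, 10 mm tall, 35 mm to either side: only they touch the block. Each foot gives about 1 mm for 50 N.
- can_white: loose white and blue spray can, 66 mm wide, 200 mm tall; leave it alone. Origin at its underside.
- can_red: loose red spray can, 56 mm wide, 160 mm tall; leave it alone. Origin at its underside.
- jar: loose clear jar with red lid, 80 mm wide, 130 mm tall; leave it alone. Origin at its underside.
- driver: loose screwdriver lying beyond the press; leave it alone. Origin at its underside.
- spanner: loose spanner lying on the table; leave it alone. Origin at its underside.
- bolt: loose steel bolt standing on its 22 mm head, 34 mm tall, beside the press; leave it alone. Origin at its underside.
- collar: loose dark steel ring, 32 mm wide, 14 mm high, beside the press; leave it alone. Origin at its underside.
Things that resemble listed ones, but are neither listed nor needed, are in the scene too. There is more than one size of the block; the job needs the middle-sized.

How it is judged:
By the outcome, as a careful person would: the job done as asked, in the order asked, and still so for the second after the job is handed in, with the robot touching nothing.
It also fails if it takes over 72 s, if anything falls off the work surface, if the arm or the gripper's body presses on something with over 40 N, if the wrist force passes 120 N, or if a joint passes its speed limit or range.

## Working session

There is one attempt and no reset: what is moved stays moved. The work goes in short steps, Python scripts to look and compute and a tool call to move; the robot and the scene stay as the last step left them, time stands still between calls to the robot, and variables do not carry over. Pictures are saved under pics/ and viewed, at most 10 in all, crops included, and the job is handed in when it is done.

Besides the shell and the picture viewer there is one more tool, called after "Call:" as a command line: name --pt "numbers of a row" for each row, then --argument value for the rest. carry_out: Moves the arm, as the interface text tells. Its arguments: {"type":"object","properties":{"deltas":{"type":"array","items":{"type":"array","items":{"type":"number"}}},"force":{"type":"number"}},"required":["deltas"]}

```bash
mkdir -p pics; ls
cat > h.py <<'E'
import numpy as np, cv2
from workcell import manip, camera, ticket, boxes_of, outline_of
def K(c):
    f=c["img"].shape[0]/2/np.tan(np.radians(c["vertical_fov"])/2); return f,c["cx"],c["cy"]
def cloud(c):
    f,cx,cy=K(c); d=c["depth"]; v,u=np.mgrid[:d.shape[0],:d.shape[1]]
    P=np.stack([(u-cx)/f*d,(v-cy)/f*d,d],-1); W=(P-np.array(c["t"]))@np.array(c["R"]); W[d==0]=np.nan
    return W
def proj(c,X):
    f,cx,cy=K(c); p=np.array(X)@np.array(c["R"]).T+np.array(c["t"]); return np.stack([f*p[...,0]/p[...,2]+cx,f*p[...,1]/p[...,2]+cy],-1)
def save(n,im,s=1):
    cv2.imwrite("pics/"+n,cv2.resize(im[:,:,::-1],None,fx=s,fy=s))
def obs():
    o=manip.get_obs(); np.set_printoptions(precision=4,suppress=True)
    for k in ("clock","joint_pos","position","ee_rot","ft_force","torque","grip_width","grasp_force"): print(k,np.array(o[k]))
    return o
E
python3 - <<'E'
from h import *
obs()
for n in ("top","side"):
    c=camera(n); save(n+"0.png",c["img"]); print(n,K(c),c["R"],c["t"])
    for q in ("press","bar","knob_left","knob_right","block","can_white","can_red","jar","bolt","collar","spanner","driver"):
        print(q,[(np.round(b["position"],3).tolist(),round(b["conf"],2)) for b in boxes_of(q,c)][:4])
E
```

```text
pics
clock 0.0
joint_pos [-1.2826  0.3329 -0.0647  1.4609  0.0216  1.3499 -0.0885]
position [0.191  0.5947 0.2525]
ee_rot [ 0.1548  0.988  -0.0007 -0.0001]
ft_force [0.3264 0.4872 0.5198]
torque [ 0.0125 -0.0485  0.0091]
grip_width 0.9985818809094573
grasp_force 0.0
top (np.float64(499.22036609302575), 312.75873073400777, 188.98631196916156) [[-0.0026 -1.      0.0038]
 [-0.9766  0.0018 -0.2149]
 [ 0.2149 -0.0042 -0.9766]] [-0.0074  0.6118  1.2555]
press [([0.589, 0.03, 0.02], 0.96)]
bar [([0.598, -0.005, 0.114], 0.86)]
knob_left [([0.599, 0.107, 0.133], 0.59)]
knob_right [([0.607, -0.056, 0.127], 0.54)]
block [([0.37, 0.223, 0.062], 0.96), ([0.39, -0.035, 0.036], 0.83), ([0.549, 0.032, 0.07], 0.74), ([0.597, -0.006, 0.116], 0.3)]
can_white [([0.569, -0.365, 0.187], 0.94)]
can_red [([0.469, 0.37, 0.151], 0.79)]
jar [([0.661, 0.373, 0.125], 0.77)]
bolt []
collar [([0.56, -0.128, 0.014], 0.41)]
spanner [([0.42, -0.422, 0.009], 0.73)]
driver [([0.797, -0.015, 0.024], 0.84)]
side (np.float64(378.6953397776175), 317.87268547030686, 204.05387435542147) [[-0.9384 -0.3454  0.0056]
 [-0.2709  
[... 172 characters left out ...]
([0.596, 0.093, 0.02], 0.3)]
knob_left [([0.6, 0.122, 0.141], 0.8), ([0.599, -0.008, 0.111], 0.26), ([0.544, 0.046, 0.07], 0.18)]
knob_right [([0.6, -0.047, 0.136], 0.72)]
block [([0.37, 0.239, 0.062], 0.82), ([0.544, 0.046, 0.073], 0.81), ([0.39, -0.016, 0.029], 0.62)]
can_white [([0.573, -0.357, 0.129], 0.62)]
can_red [([0.472, 0.394, 0.152], 0.8)]
jar [([0.656, 0.396, 0.117], 0.79), ([0.6, -0.048, 0.139], 0.24)]
bolt [([0.616, 0.191, 0.008], 0.62), ([0.602, -0.048, 0.138], 0.17)]
collar [([0.557, -0.122, 0.011], 0.57), ([0.616, 0.19, 0.006], 0.56), ([0.572, -0.356, 0.127], 0.52)]
spanner [([0.426, -0.416, 0.006], 0.58)]
driver [([0.793, -0.007, 0.017], 0.62), ([0.595, 0.095, 0.02], 0.53)]
```

View pics/top0.png

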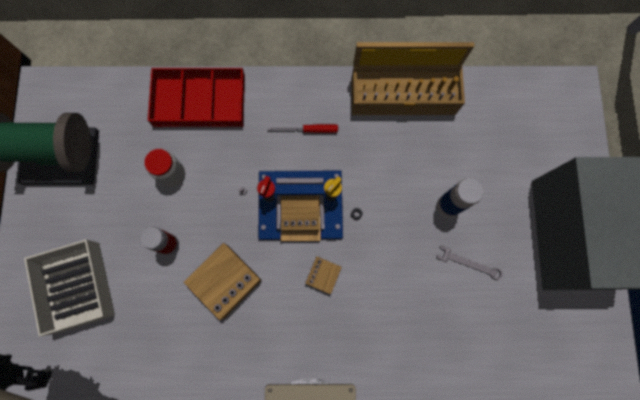

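View pics/side0.png

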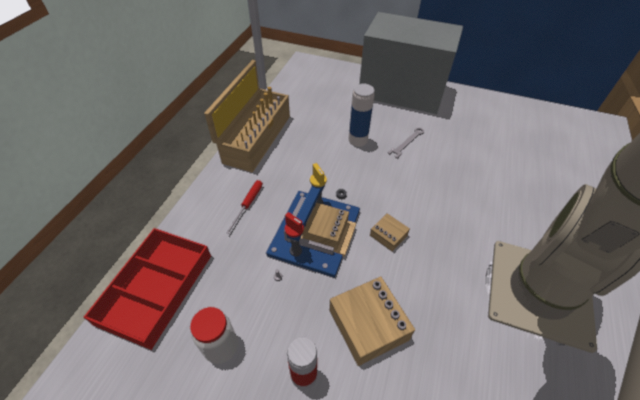

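Run:
```python
from h import *
c=camera("top"); s=camera("side")
ims=[]
for n,cc,(u0,v0,u1,v1) in (("t",c,(240,155,365,255)),("s",s,(260,155,370,280))):
    ims.append(cv2.resize(cc["img"][v0:v1,u0:u1],(500,int(500*(v1-v0)/(u1-u0))),interpolation=cv2.INTER_CUBIC))
    W=cloud(cc); im=cv2.cvtColor(cc["img"],cv2.COLOR_RGB2HSV); H,S,V=[im[...,i].astype(int) for i in range(3)]
    near=(np.abs(W[...,0]-.58)<.16)&(np.abs(W[...,1]-.03)<.15)
    blue=near&(H>100)&(H<125)&(S>120)
    base=blue&(W[...,2]<.028)&(W[...,2]>.012)
    P=W[base][:,:2].astype(np.float32); r=cv2.minAreaRect(P*1000); print(n,"base",len(P),r)
    for nm,m in (("red",near&((H<8)|(H>172))&(S>150)&(W[...,2]>.12)),("yel",near&(H>20)&(H<32)&(S>150)&(W[...,2]>.12))):
        P=W[m]; print(nm,len(P),P.mean(0),P.max(0),P.min(0))
        zt=P[:,2].max(); T=P[P[:,2]>zt-.006][:,:2]; 
        if len(T)>5: 
            rr=cv2.minAreaRect((T*1000).astype(np.float32)); w,V2=np.linalg.eigh(np.cov(T.T)); print("  top",zt,T.mean(0),rr,np.degrees(np.arctan2(V2[1,1],V2[0,1])))
    b=blue&(W[...,2]>.08); P=W[b]; w,V2=np.linalg.eigh(np.cov(P[:,:2].T)); print("bar",len(P),np.median(P,0),P.min(0),P.max(0),np.degrees(np.arctan2(V2[1,1],V2[0,1])))
    wood=near&(H>8)&(H<25)&(S>60)&(W[...,2]>.06)&(W[...,2]<.09)&(W[...,0]<.62); P=W[wood]; print("block",len(P),cv2.minAreaRect((P[:,:2]*1000).astype(np.float32)),np.median(P,0))
h=max(i.shape[0] for i in ims); 
save("crop1.png",np.hstack([cv2.copyMakeBorder(i,0,h-i.shape[0],0,0,0) for i in ims]),.8)
```

```text
t base 1817 ((580.8363647460938, 25.967681884765625), (186.66424560546875, 224.45375061035156), 0.34764420986175537)
red 214 [0.60030397 0.10765505 0.1418432 ] [0.62166405 0.13018765 0.16829622] [0.58051893 0.08934011 0.12029663]
  top 0.1682962178132452 [0.60490796 0.11028058] ((601.6463623046875, 111.70199584960938), (12.613987922668457, 41.87416076660156), 67.8082504272461) 155.8922153794398
yel 222 [ 0.60179077 -0.05941439  0.14097775] [ 0.62563013 -0.03947302  0.17023707] [ 0.58339422 -0.08004992  0.12001302]
  top 0.17023707091547832 [ 0.60358801 -0.0574163 ] ((601.2490234375, -56.92558288574219), (10.7022066116333, 35.40241241455078), 45.682899475097656) 135.29019089082442
bar 526 [0.60178136 0.02658322 0.11139229] [ 0.59020978 -0.04032805  0.09029944] [0.61606867 0.08875726 0.12009616] 89.94586225019947
block 1233 ((522.5361328125, 84.90547943115234), (116.9779281616211, 252.65599060058594), 23.71307945251465) [0.54985611 0.02724158 0.07006225]
s base 1607 ((580.417724609375, 31.140762329101562), (186.61529541015625, 229.26341247558594), 0.6101478338241577)
red 297 [0.60114587 0.12109284 0.14102753] [0.62348809 0.1363327  0.1648829 ] [0.58013822 0.09933968 0.12004066]
  top 0.16488290151966267 [0.60365563 0.11552274] ((601.8181762695312, 115.44003295898438), (11.77001953125, 43.3238639831543), 68.10263061523438) 153.958401554896
yel 198 [ 0.60198536 -0.04816993  0.13944124] [ 0.62308169 -0.03315236  0.16315346] [ 0.5836557  -0.07052747  0.12032381]
  top 0.16315345572646373 [ 0.6049474  -0.05368221] ((604.3704223632812, -54.22399139404297), (12.315508842468262, 43.24087142944336), 44.0491943359375) 131.78404800876615
bar 362 [0.59976786 0.02088743 0.11012764] [ 0.58679559 -0.04566786  0.09449822] [0.61528469 0.12736549 0.11511999] 91.45773229378197
block 1043 ((523.906005859375, 88.19065856933594), (121.28538513183594, 250.22877502441406), 23.52534294128418) [0.5531887  0.03585883 0.06820455]
```

View pics/crop1.png

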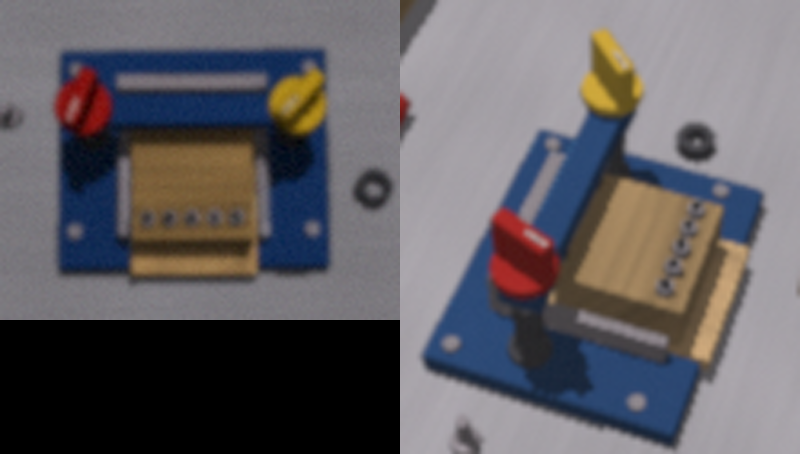

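Run:
```python
from h import *
for n in ("top","side"):
    c=camera(n); W=cloud(c); X,Y,Z=W[...,0],W[...,1],W[...,2]
    m=(X>.44)&(X<.582)&(Y>-.03)&(Y<.09)&(Z>.06)&(Z<.085); P=W[m]
    for y in np.arange(-.02,.09,.02):
        q=P[np.abs(P[:,1]-y)<.006]; print(n,round(y,2),len(q),np.percentile(q[:,0],[0,2,5]) if len(q) else "", np.median(q[:,2]) if len(q) else "")
    print("y ext",np.percentile(P[:,1],[1,99]))
    m=(X>.61)&(X<.66)&(Y>-.02)&(Y<.07)&(Z>.05)&(Z<.07); P=W[m]; print("stop",len(P),P.min(0),P.max(0),np.median(P,0))
    m=(X>.44)&(X<.53)&(Y>-.01)&(Y<.07)&(Z>.022)&(Z<.032); P=W[m]; print("bed",len(P),P.min(0),np.median(P,0))
```

```text
top -0.02 119 [0.50512615 0.50573509 0.50710744] 0.06932758541767767
top 0.0 119 [0.5049525  0.50533405 0.50741212] 0.07017777274378866
top 0.02 150 [0.50463489 0.50512765 0.50726374] 0.0707210183303972
top 0.04 148 [0.50458722 0.50482524 0.50747555] 0.07060246633979275
top 0.06 125 [0.50440396 0.50498059 0.50712908] 0.07026965961898034
top 0.08 25 [0.51073617 0.51184176 0.51456708] 0.06942192486000125
y ext [-0.02231647  0.07436787]
stop 159 [ 0.63230069 -0.01760311  0.05002554] [0.64444837 0.06829114 0.06510354] [0.63783323 0.02521582 0.05965397]
bed 220 [ 0.4815328  -0.00932671  0.02204579] [0.49457958 0.02825123 0.02546552]
side -0.02 48 [0.50460472 0.50476881 0.50734576] 0.06798185752484318
side 0.0 108 [0.50407496 0.50540522 0.50691325] 0.0687083639829326
side 0.02 110 [0.50397489 0.50473591 0.50704403] 0.06840491742527732
side 0.04 109 [0.50417922 0.50570535 0.50843895] 0.0689463473956194
side 0.06 117 [0.50337952 0.50448573 0.50600671] 0.0687755779844866
side 0.08 104 [0.50316992 0.50461169 0.50606217] 0.06731930220770686
y ext [-0.01921071  0.07936503]
stop 73 [ 0.63275549 -0.01766159  0.05493475] [0.64599696 0.03646302 0.06150169] [0.6390066  0.00674776 0.0585539 ]
bed 189 [ 0.48133559 -0.00949338  0.02201503] [0.49379026 0.0306558  0.02378757]
```

Call:
carry_out --pt "-0.3 -0.3 0 0 -1" --pt "-0.6 -0.6 0 0 -1" --pt "-0.97 -1 0 0 -1" --pt "-0.97 -1 0 0 -1" --pt "-0.97 -1 0 0 -1" --force 40

```text
clock: 2.12
position: [0.2845, 0.4071, 0.2538]
ee_rot: [0.156, 0.988, 0.0, 0.0]
ft_force: [-0.2, 0.0, -0.3]
grip_width: 0.003
grasp_force: 0.0
```

Call:
carry_out --pt "-0.3 -0.3 0 0 -1" --pt "-0.6 -0.6 0 0 -1" --pt "-0.97 -1 0 0 -1" --pt "-0.97 -1 0 0 -1" --pt "-0.97 -1 0 0 -1"

```text
clock: 2.75
position: [0.3769, 0.2208, 0.2536]
ee_rot: [0.155, 0.988, 0.0, 0.0]
ft_force: [0.3, 1.1, -0.1]
grip_width: -0.001
grasp_force: 0.0
```

Call:
carry_out --pt "-0.3 -0.3 0 -0.2 -1" --pt "-0.6 -0.6 0 -0.4 -1" --pt "-0.95 -1 0 -0.6 -1" --pt "-0.95 -1 0 -0.6 -1" --pt "-0.95 -1 0 -0.6 -1" --pt "-0.95 -1 0 -0.6 -1"

```text
clock: 3.5
position: [0.4661, 0.0366, 0.2532]
ee_rot: [-0.003, 1.0, 0.0, -0.0]
ft_force: [-0.5, 0.3, -0.4]
grip_width: 0.001
grasp_force: 0.0
```

```bash
python3 -c "
from h import *
obs()"
```

```text
clock 3.5
joint_pos [-0.6921 -0.045   0.5075  1.8819  0.0226  1.2993  1.3863]
position [0.4661 0.0366 0.2532]
ee_rot [-0.0033  1.      0.     -0.0001]
ft_force [-0.4837  0.3318 -0.4499]
torque [0.0042 0.0495 0.0137]
grip_width 0.0012380349258448722
grasp_force 0.0
```

Call:
carry_out --pt "0 -0.05 0.35 0 -1" --pt "0 -0.05 0.7 0 -1" --pt "0 -0.05 1 0 -1"

```text
clock: 3.88
position: [0.4657, 0.0287, 0.1016]
ee_rot: [-0.003, 1.0, 0.0, -0.0]
ft_force: [0.7, 0.4, 1.8]
grip_width: 0.008
grasp_force: 0.0
```

Call:
carry_out --pt "0 0 0.27 0 -1" --pt "0 0 0.27 0 -1" --pt "0 0 0.27 0 -1"

```text
clock: 4.25
position: [0.467, 0.0276, 0.0641]
ee_rot: [-0.002, 1.0, 0.0, 0.001]
ft_force: [0.0, 0.9, -0.1]
grip_width: 0.002
grasp_force: 0.0
```

```bash
python3 -c "
from h import *
obs()
c=camera('side'); save('push.png',c['img'][130:300,230:430],3)"
```

```text
clock 4.25
joint_pos [-0.6421  0.21    0.53    2.0896 -0.1385  0.8736  1.5428]
position [0.467  0.0276 0.0641]
ee_rot [-0.0024  1.      0.0003  0.0006]
ft_force [ 0.0386  0.9386 -0.09  ]
torque [ 0.0273 -0.0632  0.0193]
grip_width 0.0015654784962189643
grasp_force 0.0
```

View pics/push.png

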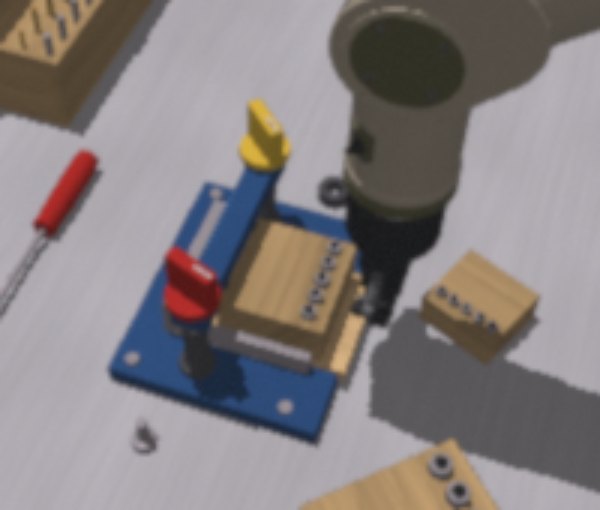

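Call:
carry_out --pt "-0.05 0 0 0 -1" --pt "-0.1 0 0 0 -1" --pt "-0.13 0 0 0 -1" --pt "-0.15 0 0 0 -1" --pt "-0.17 0 0 0 -1" --pt "-0.19 0 0 0 -1" --pt "-0.21 0 0 0 -1" --pt "-0.23 0 0 0 -1" --pt "-0.25 0 0 0 -1"

```text
clock: 5.42
position: [0.5039, 0.0267, 0.0627]
ee_rot: [-0.002, 1.0, 0.0, -0.0]
ft_force: [-0.7, -0.1, -2.0]
grip_width: -0.003
grasp_force: 0.5
```

Call:
carry_out --pt "-0.02 0 0 0 -1" --pt "-0.04 0 0 0 -1" --pt "-0.06 0 0 0 -1" --pt "-0.07 0 0 0 -1"

```text
clock: 5.92
position: [0.5144, 0.0267, 0.0628]
ee_rot: [-0.002, 1.0, 0.0, -0.0]
ft_force: [-0.9, -0.2, 1.0]
grip_width: -0.001
grasp_force: 1.0
```

Call:
carry_out --pt "-0.015 0 0 0 -1" --pt "-0.03 0 0 0 -1" --pt "-0.04 0 0 0 -1" --pt "-0.047 0 0 0 -1" --pt "-0.053 0 0 0 -1"

```text
clock: 6.55
position: [0.5222, 0.0268, 0.0628]
ee_rot: [-0.002, 1.0, 0.0, -0.0]
ft_force: [-2.0, -0.3, 1.2]
grip_width: 0.0
grasp_force: 1.0
```

Call:
carry_out --pt "-0.007 0 0 0 -1" --pt "-0.013 0 0 0 -1"

```text
clock: 6.8
position: [0.5242, 0.0268, 0.0628]
ee_rot: [-0.002, 1.0, 0.0, 0.0]
ft_force: [-2.7, -1.3, 1.0]
grip_width: -0.004
grasp_force: 1.1
```

Call:
carry_out --pt "-0.007 0 0 0 -1" --pt "-0.013 0 0 0 -1"

```text
clock: 7.05
position: [0.5262, 0.0268, 0.0628]
ee_rot: [-0.002, 1.0, 0.0, 0.0]
ft_force: [-2.5, 0.3, 1.3]
grip_width: -0.002
grasp_force: 1.2
```

Run:
```python
from h import *
obs()
for n in ("top","side"):
    c=camera(n); W=cloud(c); X,Y,Z=W[...,0],W[...,1],W[...,2]
    m=(X>.44)&(X<.582)&(Y>-.03)&(Y<.09)&(Z>.06)&(Z<.085); P=W[m]
    for y in (-.015,.0,.06,.075):
        q=P[np.abs(P[:,1]-y)<.006]; print(n,y,len(q),np.percentile(q[:,0],[0,2,5]) if len(q) else "")
```

```text
clock 7.05
joint_pos [-0.5861  0.3422  0.5186  1.9425 -0.2124  0.91    1.6128]
position [0.5262 0.0268 0.0628]
ee_rot [-0.0017  1.      0.0001  0.    ]
ft_force [-2.4957  0.3124  1.3   ]
torque [0.0143 0.4873 0.0118]
grip_width -0.0022928417714590523
grasp_force 1.2096851505339146
top -0.015 0 
top 0.0 0 
top 0.06 0 
top 0.075 0 
side -0.015 17 [0.5659 0.5661 0.5665]
side 0.0 24 [0.5635 0.5639 0.5646]
side 0.06 65 [0.5377 0.5377 0.538 ]
side 0.075 89 [0.5378 0.5382 0.5401]
```

Call:
carry_out --pt "-0.005 0 0 0 -1" --pt "-0.01 0 0 0 -1"

```text
clock: 7.4
position: [0.5264, 0.0267, 0.0625]
ee_rot: [-0.002, 1.0, 0.0, -0.001]
ft_force: [-10.7, 0.8, 6.2]
grip_width: -0.0
grasp_force: 5.1
```

Call:
carry_out --pt "-0.003 0 0 0 -1" --pt "-0.006 0 0 0 -1"

```text
clock: 7.65
position: [0.5265, 0.0266, 0.0624]
ee_rot: [-0.002, 1.0, 0.0, -0.002]
ft_force: [-13.6, -0.7, 10.3]
grip_width: 0.002
grasp_force: 6.8
```

Call:
carry_out --pt "0.08 0 0 0 -1" --pt "0.25 0 0 0 -1" --pt "0.25 0 -0.4 0 -1" --pt "0.25 0 -0.8 0 -1" --pt "0.25 0 -1 0 0" --pt "0.25 0 -1 0 0"

```text
clock: 8.4
position: [0.4923, 0.0269, 0.2152]
ee_rot: [-0.002, 1.0, 0.001, 0.003]
ft_force: [0.5, -0.4, -0.6]
grip_width: 0.417
grasp_force: 0.0
```

Call:
carry_out --pt "-0.25 0.2 -0.1 0.3 0" --pt "-0.5 0.4 -0.1 0.6 0" --pt "-0.74 0.58 -0.1 0.83 0" --pt "-0.74 0.58 -0.1 0.83 0" --pt "-0.74 0.58 -0.1 0.83 0"

```text
clock: 9.02
position: [0.6012, 0.1131, 0.2267]
ee_rot: [0.214, 0.977, -0.001, -0.0]
ft_force: [0.1, 0.3, 0.3]
grip_width: 0.497
grasp_force: 0.0
```

```bash
cat >> h.py <<'E'
def knobs(pic=True):
    o=obs(); 
    for n in ("top","side"):
        c=camera(n); W=cloud(c); im=cv2.cvtColor(c["img"],cv2.COLOR_RGB2HSV); H,S,V=[im[...,i].astype(int) for i in range(3)]
        near=(np.abs(W[...,0]-.602)<.04)&(W[...,2]>.12)&(W[...,2]<.18)&(S>150)
        for nm,y0,hue in (("red",.114,(H<8)|(H>172)),("yel",-.056,(H>20)&(H<32))):
            P=W[near&hue&(np.abs(W[...,1]-y0)<.04)]
            if len(P)<30: print(n,nm,"hidden"); continue
            zt=np.percentile(P[:,2],97); T=P[P[:,2]>zt-.006][:,:2]; (cx,cy),_,_=r=cv2.minAreaRect((T*1000).astype(np.float32))
            w,V2=np.linalg.eigh(np.cov(T.T)); a=-np.degrees(np.arctan2(V2[1,1],V2[0,1]))%180
            B=cv2.boxPoints(r); e=[B[1]-B[0],B[2]-B[1]]; e=max(e,key=np.linalg.norm); a2=-np.degrees(np.arctan2(e[1],e[0]))%180
            print(n,nm,len(P),"zt %.4f ctr %.1f %.1f size %s cw deg pca %.1f rect %.1f"%(zt,cx,cy,np.round(r[1],0),a,a2))
E
python3 -c "
from h import *
knobs()"
```

```text
clock 9.025
joint_pos [-0.7125  0.3482  0.5727  1.562  -0.1926  1.2901  1.0262]
position [0.6012 0.1131 0.2267]
ee_rot [ 0.214   0.9768 -0.0007 -0.0005]
ft_force [0.1143 0.2708 0.2935]
torque [ 0.0008 -0.0143  0.0184]
grip_width 0.49663057636220675
grasp_force 0.0
top red hidden
top yel 223 zt 0.1652 ctr 604.0 -57.5 size [14. 43.] cw deg pca 47.3 rect 41.7
side red 282 zt 0.1629 ctr 600.2 116.0 size [13. 40.] cw deg pca 25.4 rect 20.4
side yel 142 zt 0.1612 ctr 600.5 -49.9 size [11. 32.] cw deg pca 45.9 rect 39.6
```

Call:
carry_out --pt "0 0.009 0.2 0 0" --pt "0 0.009 0.4 0 0" --pt "0 0.009 0.485 0 0" --pt "0 0.009 0.485 0 0" --force 40

```text
clock: 9.62
position: [0.6019, 0.1148, 0.155]
ee_rot: [0.214, 0.977, -0.0, -0.0]
ft_force: [-0.1, 0.2, -0.0]
grip_width: 0.502
grasp_force: 0.0
```

Call:
carry_out --pt "0 0 0 0 -1" --pt "0 0 0 0 -1" --pt "0 0 0 0 -1" --pt "0 0 0 0 -1"

```text
clock: 10.12
position: [0.6015, 0.1126, 0.1563]
ee_rot: [0.215, 0.977, -0.001, -0.001]
ft_force: [-10.1, -8.2, 8.9]
grip_width: 0.16
grasp_force: 40.1
```

```bash
python3 -c "
from h import *
obs()"
```

```text
clock 10.125
joint_pos [-0.6961  0.4096  0.554   1.6413 -0.2289  1.1588  1.051 ]
position [0.6015 0.1126 0.1563]
ee_rot [ 0.215   0.9766 -0.0012 -0.0008]
ft_force [-10.1214  -8.2      8.928 ]
torque [-1.6914  2.0691  0.0612]
grip_width 0.1604132763238508
grasp_force 40.13642728328705
```

Call:
carry_out --pt "-0.004 -0.015 -0.008 0 -1" --pt "-0.004 -0.015 -0.006 0.18 -1" --pt "-0.004 -0.015 -0.003 0.36 -1" --pt "-0.004 -0.015 -0.001 0.54 -1" --pt "-0.004 -0.015 0.001 0.72 -1" --pt "-0.004 -0.015 0.001 0.72 -1"

```text
clock: 10.88
position: [0.6017, 0.1129, 0.155]
ee_rot: [0.393, 0.92, -0.0, -0.0]
ft_force: [-1.3, -0.3, -4.5]
grip_width: 0.156
grasp_force: 39.9
```

```bash
cat >> h.py <<'E'
def t():
    o=manip.get_obs(); q=o["ee_rot"]; a=np.degrees(2*np.arctan2(q[1],q[0])); 
    print("clk %.2f"%o["clock"],"pos",np.round(np.array(o["position"])*1000,1),"knob cw deg %.2f"%(180-a),"F",np.round(o["ft_force"],1),"T",np.round(o["torque"],3),"grip",round(o["grip_width"]*85,1),round(o["grasp_force"],1))
E
python3 -c "
from h import *
t()"
```

```text
clk 10.88 pos [601.7 112.9 155. ] knob cw deg 46.28 F [-1.3 -0.3 -4.5] T [-0.141  0.196 -0.198] grip 13.2 39.9
```

Call:
carry_out --pt "0 0 0.002 0.18 -1" --pt "0 0 0.005 0.36 -1" --pt "0 0 0.007 0.54 -1"

```text
clock: 11.25
position: [0.6021, 0.1131, 0.1539]
ee_rot: [0.519, 0.855, 0.0, 0.0]
ft_force: [0.8, 0.1, -7.6]
grip_width: 0.161
grasp_force: 39.7
```

```bash
python3 -c "
from h import *
t()
camera('side'); t()"
```

```text
clk 11.25 pos [602.1 113.1 153.9] knob cw deg 62.50 F [ 0.8  0.1 -7.6] T [-0.088 -0.362  0.178] grip 13.7 39.7
clk 11.30 pos [602.1 113.2 153.9] knob cw deg 62.77 F [ 0.7 -0.1 -5.9] T [-0.007 -0.302  0.062] grip 13.3 39.7
```

Call:
carry_out --pt "0 0 0.003 0.2 -1" --pt "0 0 0.003 0.2 -1" --pt "0 0 0.003 0.2 -1"

```text
clock: 11.68
position: [0.6022, 0.1132, 0.1535]
ee_rot: [0.561, 0.828, 0.0, 0.0]
ft_force: [2.9, 1.1, -6.8]
grip_width: 0.156
grasp_force: 39.5
```

```bash
python3 -c "
from h import *
t()"
```

```text
clk 11.68 pos [602.2 113.2 153.5] knob cw deg 68.31 F [ 2.9  1.1 -6.8] T [ 0.134 -0.876 -0.166] grip 13.3 39.5
```

Call:
carry_out --pt "0 0 0 0 0" --pt "0 0 0 0 0" --pt "0 0 -0.2 0 0" --pt "0 0 -0.41 0 0" --pt "-0.15 -0.06 -0.41 0 0" --pt "-0.37 -0.15 -0.41 0 0"

```text
clock: 12.42
position: [0.6015, 0.0536, 0.2156]
ee_rot: [0.562, 0.827, 0.001, 0.0]
ft_force: [1.0, -0.9, -0.9]
grip_width: 0.502
grasp_force: 0.0
```

Call:
carry_out --pt "-0.34 -0.13 0 -0.3 0" --pt "-0.68 -0.27 0 -0.6 0" --pt "-0.68 -0.27 0 -0.78 0" --pt "-0.68 -0.27 0 -0.78 0"

```text
clock: 12.92
position: [0.601, -0.0571, 0.2153]
ee_rot: [0.384, 0.923, 0.0, 0.0]
ft_force: [-0.2, 0.6, 0.6]
grip_width: 0.499
grasp_force: 0.0
```

```bash
python3 -c "
from h import *
knobs();t()"
```

```text
clock 12.925
joint_pos [-0.5401  0.3599  0.7072  1.6055 -0.243   1.2656  0.9913]
position [ 0.601  -0.0571  0.2153]
ee_rot [0.384  0.9233 0.0004 0.0001]
ft_force [-0.2158  0.618   0.6456]
torque [0.0348 0.0196 0.0136]
grip_width 0.499438924680603
grasp_force 0.0
top red 184 zt 0.1635 ctr 603.4 109.9 size [13. 39.] cw deg pca 66.5 rect 66.6
top yel hidden
side red 229 zt 0.1605 ctr 603.2 114.8 size [12. 45.] cw deg pca 70.1 rect 67.6
side yel 195 zt 0.1618 ctr 603.6 -53.4 size [13. 42.] cw deg pca 48.7 rect 41.9
clk 13.03 pos [601.1 -55.8 215. ] knob cw deg 45.15 F [0.1 0.3 0.3] T [-0.006 -0.007  0.035] grip 43.0 0.0
```

Call:
carry_out --pt "-0.01 0.004 0.2 0 0" --pt "-0.01 0.004 0.41 0 0" --pt "-0.01 0.004 0.41 0 -1" --pt "-0.01 0.004 0.41 0 -1" --pt "-0.01 0.004 0.41 0 -1" --pt "-0.01 0.004 0.41 0 -1"

```text
clock: 13.78
position: [0.6026, -0.0565, 0.1539]
ee_rot: [0.383, 0.924, 0.0, -0.0]
ft_force: [0.0, 4.1, -5.0]
grip_width: 0.16
grasp_force: 41.5
```

```bash
python3 -c "
from h import *
t()"
```

```text
clk 13.78 pos [602.6 -56.5 153.9] knob cw deg 45.06 F [ 0.   4.1 -5. ] T [0.639 0.306 0.153] grip 13.6 41.5
```

Call:
carry_out --pt "0 0 0.005 0.18 -1" --pt "0 0 0.007 0.36 -1" --pt "0 0 0.009 0.54 -1" --pt "0 0 0.011 0.72 -1"

```text
clock: 14.28
position: [0.6032, -0.0565, 0.1525]
ee_rot: [0.551, 0.835, 0.001, 0.0]
ft_force: [1.9, 2.7, -5.3]
grip_width: 0.159
grasp_force: 41.9
```

```bash
python3 -c "
from h import *
t()"
```

```text
clk 14.28 pos [603.2 -56.5 152.5] knob cw deg 66.84 F [ 1.9  2.7 -5.3] T [ 0.81  -0.357  0.214] grip 13.5 41.9
```

Call:
carry_out --pt "0 0 0.003 0.18 -1" --pt "0 0 0.005 0.36 -1" --pt "0 0 0.007 0.54 -1" --pt "0 0 0.009 0.72 -1"

```text
clock: 14.78
position: [0.6039, -0.0568, 0.1511]
ee_rot: [0.697, 0.717, 0.001, 0.001]
ft_force: [6.8, 2.5, -9.3]
grip_width: 0.16
grasp_force: 38.9
```

```bash
python3 -c "
from h import *
t()"
```

```text
clk 14.78 pos [603.9 -56.8 151.1] knob cw deg 88.45 F [ 6.8  2.5 -9.3] T [ 0.717 -1.421  0.244] grip 13.6 38.9
```

Call:
carry_out --pt "0 0 0 0 0" --pt "0 0 0 0 0" --pt "0 0 -0.2 0 0" --pt "0 0 -0.41 0 0" --pt "0.2 0 -0.41 0 0" --pt "0.4 0 -0.41 0 0"

```text
clock: 15.52
position: [0.601, 0.0027, 0.2129]
ee_rot: [0.697, 0.717, 0.001, 0.0]
ft_force: [1.1, 0.3, 0.1]
grip_width: 0.504
grasp_force: 0.0
```

Call:
carry_out --pt "0.36 0 0 -0.3 0" --pt "0.73 0 0 -0.6 0" --pt "0.73 0 0 -0.67 0" --pt "0.73 0 0 -0.67 0"

```text
clock: 16.02
position: [0.5976, 0.1112, 0.2123]
ee_rot: [0.561, 0.828, 0.0, 0.0]
ft_force: [-0.2, -0.5, 0.3]
grip_width: 0.496
grasp_force: 0.0
```

```bash
python3 -c "
from h import *
t()"
```

```text
clk 16.02 pos [597.6 111.2 212.3] knob cw deg 68.23 F [-0.2 -0.5  0.3] T [-0.037  0.     0.004] grip 42.2 0.0
```

Call:
carry_out --pt "0 0.033 0.2 0 0" --pt "0 0.033 0.4 0 0" --pt "0 0.033 0.4 0 -1" --pt "0 0.033 0.4 0 -1" --pt "0 0.033 0.4 0 -1" --pt "0 0.033 0.4 0 -1"

```text
clock: 16.77
position: [0.6024, 0.1126, 0.1528]
ee_rot: [0.561, 0.828, -0.0, 0.001]
ft_force: [-1.2, -5.7, -0.2]
grip_width: 0.16
grasp_force: 42.2
```

```bash
python3 -c "
from h import *
t()"
```

```text
clk 16.77 pos [602.4 112.6 152.8] knob cw deg 68.29 F [-1.2 -5.7 -0.2] T [-1.248  0.225 -0.099] grip 13.6 42.2
```

Call:
carry_out --pt "0 0 0.005 0.18 -1" --pt "0 0 0.007 0.36 -1" --pt "0 0 0.01 0.54 -1" --pt "0 0 0.013 0.72 -1"

```text
clock: 17.27
position: [0.6027, 0.1126, 0.1513]
ee_rot: [0.707, 0.707, 0.0, 0.001]
ft_force: [-1.1, -5.6, 3.6]
grip_width: 0.158
grasp_force: 42.7
```

```bash
python3 -c "
from h import *
t()"
```

```text
clk 17.27 pos [602.7 112.6 151.3] knob cw deg 90.04 F [-1.1 -5.6  3.6] T [-1.32   0.31   0.131] grip 13.5 42.7
```

Call:
carry_out --pt "0 0 0.003 0.18 -1" --pt "0 0 0.005 0.36 -1" --pt "0 0 0.007 0.54 -1" --pt "0 0 0.01 0.72 -1"

```text
clock: 17.77
position: [0.6031, 0.1126, 0.1499]
ee_rot: [0.827, 0.562, 0.001, 0.001]
ft_force: [0.1, -5.2, 2.1]
grip_width: 0.155
grasp_force: 42.6
```

```bash
python3 -c "
from h import *
t()"
```

```text
clk 17.77 pos [603.1 112.6 149.9] knob cw deg 111.64 F [ 0.1 -5.2  2.1] T [-1.371 -0.08   0.203] grip 13.2 42.6
```

Call:
carry_out --pt "0 0 0 0 0" --pt "0 0 0 0 0" --pt "0 0 -0.2 0 0" --pt "0 0 -0.42 0 0" --pt "-0.18 0.07 -0.42 0 0" --pt "-0.37 0.147 -0.42 0 0"

```text
clock: 18.52
position: [0.6026, 0.0546, 0.2121]
ee_rot: [0.825, 0.565, 0.001, -0.0]
ft_force: [-0.0, -0.6, 0.2]
grip_width: 0.503
grasp_force: 0.0
```

Call:
carry_out --pt "-0.34 0.13 0 -0.3 0" --pt "-0.68 0.27 0 -0.6 0" --pt "-0.68 0.27 0 -0.77 0" --pt "-0.68 0.27 0 -0.77 0"

```text
clock: 19.02
position: [0.603, -0.0555, 0.2118]
ee_rot: [0.697, 0.717, 0.001, -0.0]
ft_force: [0.1, 0.2, -1.0]
grip_width: 0.501
grasp_force: 0.0
```

```bash
python3 -c "
from h import *
t()
c=camera('side'); save('mid.png',c['img'][150:290,250:390],4)"
```

```text
clk 19.02 pos [603.  -55.5 211.8] knob cw deg 88.31 F [ 0.1  0.2 -1. ] T [ 0.016 -0.023  0.007] grip 42.6 0.0
```

View pics/mid.png

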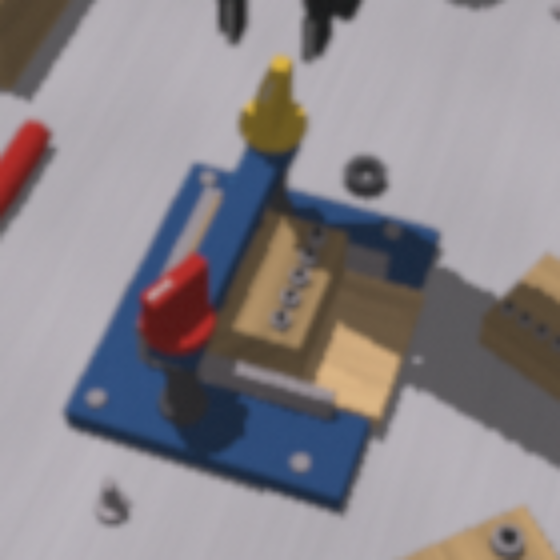

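Call:
carry_out --pt "-0.008 0 0.2 0 0" --pt "-0.008 0 0.405 0 0" --pt "-0.008 0 0.405 0 -1" --pt "-0.008 0 0.405 0 -1" --pt "-0.008 0 0.405 0 -1" --pt "-0.008 0 0.405 0 -1"

```text
clock: 19.82
position: [0.6038, -0.0557, 0.1513]
ee_rot: [0.696, 0.718, 0.001, 0.001]
ft_force: [6.0, 0.7, -13.3]
grip_width: 0.158
grasp_force: 42.1
```

```bash
python3 -c "
from h import *
t()"
```

```text
clk 19.82 pos [603.8 -55.7 151.3] knob cw deg 88.25 F [  6.    0.7 -13.3] T [ 0.024 -1.118  0.2  ] grip 13.5 42.1
```

Call:
carry_out --pt "0 0 0.004 0.18 -1" --pt "0 0 0.007 0.36 -1" --pt "0 0 0.009 0.54 -1" --pt "0 0 0.011 0.72 -1"

```text
clock: 20.32
position: [0.6046, -0.056, 0.1503]
ee_rot: [0.819, 0.573, 0.002, 0.001]
ft_force: [8.5, -1.1, -11.0]
grip_width: 0.155
grasp_force: 42.4
```

```bash
python3 -c "
from h import *
t()"
```

```text
clk 20.32 pos [604.6 -56.  150.3] knob cw deg 110.02 F [  8.5  -1.1 -11. ] T [-0.075 -1.699  0.388] grip 13.2 42.4
```

Call:
carry_out --pt "0.003 0.01 0.007 0 -1" --pt "0.003 0.01 0.007 0 -1"

```text
clock: 20.58
position: [0.605, -0.0562, 0.1499]
ee_rot: [0.818, 0.575, 0.001, -0.0]
ft_force: [-3.5, 1.1, 7.4]
grip_width: 0.155
grasp_force: 44.8
```

```bash
python3 -c "
from h import *
t()"
```

```text
clk 20.57 pos [605.  -56.2 149.9] knob cw deg 109.84 F [-3.5  1.1  7.4] T [ 0.634  0.9   -0.166] grip 13.2 44.8
```

Call:
carry_out --pt "0 0 -0.001 -0.09 -1" --pt "0 0 -0.002 -0.18 -1"

```text
clock: 20.82
position: [0.6048, -0.0561, 0.1502]
ee_rot: [0.79, 0.613, 0.001, -0.0]
ft_force: [-3.8, 2.0, 6.6]
grip_width: 0.156
grasp_force: 44.8
```

```bash
python3 -c "
from h import *
t()"
```

```text
clk 20.82 pos [604.8 -56.1 150.2] knob cw deg 104.35 F [-3.8  2.   6.6] T [ 0.629  1.148 -0.182] grip 13.3 44.8
```

Call:
carry_out --pt "0 0 -0.001 -0.09 -1" --pt "0 0 -0.002 -0.18 -1"

```text
clock: 21.08
position: [0.6046, -0.056, 0.1504]
ee_rot: [0.76, 0.65, 0.001, -0.001]
ft_force: [-5.0, 2.7, 7.5]
grip_width: 0.152
grasp_force: 44.8
```

```bash
python3 -c "
from h import *
t()"
```

```text
clk 21.07 pos [604.6 -56.  150.4] knob cw deg 98.95 F [-5.   2.7  7.5] T [ 0.679  1.359 -0.183] grip 12.9 44.8
```

Call:
carry_out --pt "0 0 -0.003 0.09 -1" --pt "0 0 -0.002 0.18 -1"

```text
clock: 21.32
position: [0.6047, -0.056, 0.1503]
ee_rot: [0.791, 0.612, 0.001, -0.0]
ft_force: [-2.1, 1.4, 2.4]
grip_width: 0.157
grasp_force: 44.0
```

```bash
python3 -c "
from h import *
t()"
```

```text
clk 21.32 pos [604.7 -56.  150.3] knob cw deg 104.49 F [-2.1  1.4  2.4] T [0.429 0.577 0.273] grip 13.3 44.0
```

Call:
carry_out --pt "0 0 0.001 0.09 -1" --pt "0 0 0.002 0.18 -1"

```text
clock: 21.58
position: [0.6049, -0.0561, 0.1501]
ee_rot: [0.819, 0.574, 0.001, -0.0]
ft_force: [-1.9, -0.2, 1.1]
grip_width: 0.16
grasp_force: 44.1
```

```bash
python3 -c "
from h import *
t()"
```

```text
clk 21.57 pos [604.9 -56.1 150.1] knob cw deg 109.89 F [-1.9 -0.2  1.1] T [0.366 0.422 0.268] grip 13.6 44.1
```

Call:
carry_out --pt "0 0 0.001 0.09 -1" --pt "0 0 0.002 0.18 -1"

```text
clock: 21.82
position: [0.6051, -0.0563, 0.1498]
ee_rot: [0.845, 0.535, 0.001, 0.0]
ft_force: [-0.9, -0.6, 1.0]
grip_width: 0.157
grasp_force: 44.1
```

```bash
python3 -c "
from h import *
t()"
```

```text
clk 21.82 pos [605.1 -56.3 149.8] knob cw deg 115.29 F [-0.9 -0.6  1. ] T [0.334 0.182 0.289] grip 13.3 44.1
```

Call:
carry_out --pt "0 0 0.001 0.09 -1" --pt "0 0 0.002 0.18 -1" --pt "0 0 0.003 0.27 -1"

```text
clock: 22.2
position: [0.6053, -0.0565, 0.1495]
ee_rot: [0.88, 0.474, 0.001, 0.0]
ft_force: [0.8, -2.0, 0.9]
grip_width: 0.154
grasp_force: 44.0
```

```bash
python3 -c "
from h import *
t()"
```

```text
clk 22.20 pos [605.3 -56.5 149.5] knob cw deg 123.40 F [ 0.8 -2.   0.9] T [ 0.265 -0.124  0.372] grip 13.1 44.0
```

Call:
carry_out --pt "0 0 0.001 0.09 -1" --pt "0 0 0.002 0.18 -1" --pt "0 0 0.003 0.27 -1"

```text
clock: 22.58
position: [0.6055, -0.0567, 0.1492]
ee_rot: [0.912, 0.411, 0.001, 0.001]
ft_force: [1.9, -1.4, -0.3]
grip_width: 0.158
grasp_force: 44.0
```

```bash
python3 -c "
from h import *
t()"
```

```text
clk 22.57 pos [605.5 -56.7 149.2] knob cw deg 131.51 F [ 1.9 -1.4 -0.3] T [ 0.139 -0.423  0.363] grip 13.4 44.0
```

Call:
carry_out --pt "0 0 0 -0.09 -1" --pt "0 0 -0.002 -0.18 -1"

```text
clock: 22.82
position: [0.6054, -0.0567, 0.1493]
ee_rot: [0.891, 0.454, 0.001, 0.0]
ft_force: [2.0, -1.3, -1.8]
grip_width: 0.155
grasp_force: 43.7
```

```bash
python3 -c "
from h import *
t(); camera('top'); t(); camera('top'); t(); camera('side'); t(); camera('side'); t()"
```

```text
clk 22.82 pos [605.4 -56.7 149.3] knob cw deg 125.96 F [ 2.  -1.3 -1.8] T [ 0.175 -0.346 -0.037] grip 13.2 43.7
clk 22.88 pos [605.4 -56.7 149.4] knob cw deg 125.83 F [ 2.4 -1.   0.2] T [ 0.112 -0.35   0.039] grip 13.2 43.9
clk 22.93 pos [605.4 -56.7 149.3] knob cw deg 126.01 F [ 1.2 -0.7  3.6] T [ 0.213 -0.223  0.259] grip 13.1 44.4
clk 22.98 pos [605.4 -56.6 149.2] knob cw deg 126.08 F [ 1.1 -0.9  5.7] T [ 0.247 -0.21   0.363] grip 13.2 44.7
clk 23.02 pos [605.4 -56.7 149.2] knob cw deg 126.11 F [ 1.3 -0.1  7.4] T [ 0.324 -0.211  0.299] grip 13.3 44.9
```

Call:
carry_out --pt "0 0 0.001 0.09 -1" --pt "0 0 0.002 0.18 -1"

```text
clock: 23.28
position: [0.6056, -0.0568, 0.1489]
ee_rot: [0.912, 0.41, 0.001, 0.0]
ft_force: [1.9, -1.7, 7.2]
grip_width: 0.156
grasp_force: 45.0
```

```bash
python3 -c "
from h import *
t(); camera('top'); t(); camera('top'); t(); camera('side'); t(); camera('side'); t()"
```

```text
clk 23.27 pos [605.6 -56.8 148.9] knob cw deg 131.61 F [ 1.9 -1.7  7.2] T [ 0.261 -0.338  0.37 ] grip 13.3 45.0
clk 23.32 pos [605.6 -56.9 149. ] knob cw deg 131.75 F [ 0.7 -0.8  7.2] T [ 0.33  -0.315  0.329] grip 13.3 45.0
clk 23.38 pos [605.6 -56.8 149. ] knob cw deg 131.60 F [ 1.2 -1.1  7.5] T [ 0.272 -0.31   0.115] grip 13.2 44.9
clk 23.43 pos [605.6 -56.8 149. ] knob cw deg 131.55 F [ 2.2 -0.4  7.6] T [ 0.3   -0.407  0.046] grip 13.5 44.9
clk 23.48 pos [605.6 -56.9 149. ] knob cw deg 131.55 F [ 2.  -0.5  6.5] T [ 0.299 -0.377  0.114] grip 13.2 44.9
```

Call:
carry_out --pt "0 0 0.003 -0.09 -1" --pt "0 0 0.002 -0.18 -1"

```text
clock: 23.72
position: [0.6055, -0.0567, 0.1491]
ee_rot: [0.891, 0.453, 0.001, 0.0]
ft_force: [-1.6, 0.9, 11.9]
grip_width: 0.158
grasp_force: 45.7
```

```bash
python3 -c "
from h import *
t()"
```

```text
clk 23.73 pos [605.5 -56.7 149.1] knob cw deg 126.07 F [-1.6  0.9 11.9] T [ 0.591  0.326 -0.064] grip 13.4 45.7
```

Call:
carry_out --pt "0 0 -0.001 -0.09 -1" --pt "0 0 -0.002 -0.18 -1"

```text
clock: 23.98
position: [0.6053, -0.0566, 0.1493]
ee_rot: [0.869, 0.495, 0.001, 0.0]
ft_force: [-2.9, 1.8, 12.8]
grip_width: 0.161
grasp_force: 45.7
```

```bash
python3 -c "
from h import *
t()"
```

```text
clk 23.98 pos [605.3 -56.6 149.3] knob cw deg 120.66 F [-2.9  1.8 12.8] T [ 0.583  0.492 -0.087] grip 13.6 45.7
```

Call:
carry_out --pt "0 0 -0.001 -0.09 -1"

```text
clock: 24.1
position: [0.6053, -0.0564, 0.1495]
ee_rot: [0.857, 0.515, 0.001, 0.0]
ft_force: [-1.7, 1.7, 11.7]
grip_width: 0.155
grasp_force: 45.7
```

```bash
python3 -c "
from h import *
t()"
```

```text
clk 24.10 pos [605.3 -56.4 149.5] knob cw deg 117.96 F [-1.7  1.7 11.7] T [ 0.666  0.603 -0.137] grip 13.2 45.7
```

Call:
carry_out --pt "0 0 -0.001 -0.09 -1"

```text
clock: 24.22
position: [0.6052, -0.0564, 0.1495]
ee_rot: [0.845, 0.535, 0.001, -0.0]
ft_force: [-2.0, 1.9, 13.2]
grip_width: 0.158
grasp_force: 45.8
```

```bash
python3 -c "
from h import *
t()"
```

```text
clk 24.23 pos [605.2 -56.4 149.5] knob cw deg 115.26 F [-2.   1.9 13.2] T [ 0.649  0.711 -0.142] grip 13.5 45.8
```

Call:
carry_out --pt "0 0 0 0 0" --pt "0 0 0 0 0" --pt "0 0 -0.2 0 0" --pt "0 0 -0.42 0 0" --pt "0.18 -0.08 -0.42 0 0" --pt "0.36 -0.17 -0.42 0 0"

```text
clock: 24.98
position: [0.6044, 0.0034, 0.2109]
ee_rot: [0.845, 0.534, 0.0, 0.0]
ft_force: [1.1, 0.6, 0.0]
grip_width: 0.495
grasp_force: 0.0
```

Call:
carry_out --pt "0.33 -0.16 0 -0.12 0" --pt "0.655 -0.33 0 -0.12 0" --pt "0.655 -0.33 0 -0.12 0" --pt "0.655 -0.33 0 -0.12 0"

```text
clock: 25.48
position: [0.6015, 0.1124, 0.2105]
ee_rot: [0.828, 0.561, -0.0, 0.0]
ft_force: [-0.8, -0.2, -0.1]
grip_width: 0.5
grasp_force: 0.0
```

```bash
python3 -c "
from h import *
t(); knobs()"
```

```text
clk 25.48 pos [601.5 112.4 210.5] knob cw deg 111.73 F [-0.8 -0.2 -0.1] T [-0.029  0.061 -0.018] grip 42.5 0.0
clock 25.475
joint_pos [-0.972   0.4583  0.9474  1.5954 -0.3827  1.2872 -0.3439]
position [0.6015 0.1124 0.2105]
ee_rot [ 0.8277  0.5611 -0.0004  0.0002]
ft_force [-0.7841 -0.2146 -0.0934]
torque [-0.0286  0.0615 -0.0179]
grip_width 0.4995271359821834
grasp_force 0.0
top red 53 zt 0.1593 ctr 596.8 95.1 size [10. 14.] cw deg pca 21.8 rect 22.0
top yel 158 zt 0.1611 ctr 604.4 -59.0 size [41. 14.] cw deg pca 113.1 rect 115.9
side red 176 zt 0.1570 ctr 603.2 120.6 size [33. 10.] cw deg pca 109.2 rect 106.7
side yel 165 zt 0.1572 ctr 602.9 -54.1 size [44. 11.] cw deg pca 111.2 rect 114.1
```

Call:
carry_out --pt "0.005 0.008 0.2 0 0" --pt "0.005 0.008 0.403 0 0" --pt "0.005 0.008 0.403 0 -1" --pt "0.005 0.008 0.403 0 -1" --pt "0.005 0.008 0.403 0 -1" --pt "0.005 0.008 0.403 0 -1"

```text
clock: 26.32
position: [0.6031, 0.1122, 0.151]
ee_rot: [0.828, 0.561, -0.0, 0.0]
ft_force: [-3.0, -4.9, 0.3]
grip_width: 0.159
grasp_force: 41.9
```

Call:
carry_out --pt "0 0 -0.001 -0.18 -1" --pt "0 0 -0.002 -0.36 -1" --pt "0 0 -0.003 -0.45 -1"

```text
clock: 26.7
position: [0.603, 0.1121, 0.1518]
ee_rot: [0.756, 0.655, 0.0, -0.0]
ft_force: [-5.8, -3.5, 3.8]
grip_width: 0.155
grasp_force: 42.3
```

```bash
python3 -c "
from h import *
t()"
```

```text
clk 26.70 pos [603.  112.1 151.8] knob cw deg 98.16 F [-5.8 -3.5  3.8] T [-0.984  1.285 -0.2  ] grip 13.1 42.3
```

Call:
carry_out --pt "0 0 0 0.09 -1" --pt "0 0 0.001 0.18 -1"

```text
clock: 26.95
position: [0.6031, 0.1122, 0.1515]
ee_rot: [0.787, 0.617, -0.0, 0.0]
ft_force: [-3.9, -4.6, 2.9]
grip_width: 0.154
grasp_force: 42.2
```

```bash
python3 -c "
from h import *
t()"
```

```text
clk 26.95 pos [603.1 112.2 151.5] knob cw deg 103.74 F [-3.9 -4.6  2.9] T [-1.081  0.974  0.271] grip 13.1 42.2
```

Call:
carry_out --pt "0 0 0.001 0.09 -1"

```text
clock: 27.08
position: [0.6031, 0.1121, 0.1513]
ee_rot: [0.801, 0.599, -0.0, 0.0]
ft_force: [-4.1, -4.7, 1.2]
grip_width: 0.157
grasp_force: 42.2
```

```bash
python3 -c "
from h import *
t()"
```

```text
clk 27.07 pos [603.1 112.1 151.3] knob cw deg 106.44 F [-4.1 -4.7  1.2] T [-1.088  0.962  0.261] grip 13.3 42.2
```

Call:
carry_out --pt "0 0 0.001 0.09 -1"

```text
clock: 27.2
position: [0.6031, 0.1121, 0.1511]
ee_rot: [0.815, 0.58, -0.0, 0.0]
ft_force: [-3.5, -4.4, 1.4]
grip_width: 0.156
grasp_force: 42.1
```

```bash
python3 -c "
from h import *
t()"
```

```text
clk 27.20 pos [603.1 112.1 151.1] knob cw deg 109.13 F [-3.5 -4.4  1.4] T [-1.102  0.891  0.297] grip 13.3 42.1
```

Call:
carry_out --pt "0 0 0.001 0.09 -1"

```text
clock: 27.32
position: [0.6031, 0.1121, 0.151]
ee_rot: [0.828, 0.56, -0.0, 0.0]
ft_force: [-4.2, -3.4, 0.5]
grip_width: 0.154
grasp_force: 42.1
```

```bash
python3 -c "
from h import *
t()"
```

```text
clk 27.32 pos [603.1 112.1 151. ] knob cw deg 111.83 F [-4.2 -3.4  0.5] T [-1.022  0.846  0.232] grip 13.1 42.1
```

Call:
carry_out --pt "0 0 0.001 0.09 -1"

```text
clock: 27.45
position: [0.6032, 0.1122, 0.1508]
ee_rot: [0.841, 0.541, -0.0, 0.0]
ft_force: [-4.8, -5.4, 0.7]
grip_width: 0.151
grasp_force: 42.1
```

```bash
python3 -c "
from h import *
t()"
```

```text
clk 27.45 pos [603.2 112.2 150.8] knob cw deg 114.53 F [-4.8 -5.4  0.7] T [-1.141  0.81   0.303] grip 12.8 42.1
```

Call:
carry_out --pt "0 0 0.001 0.09 -1"

```text
clock: 27.58
position: [0.6032, 0.1121, 0.1506]
ee_rot: [0.854, 0.521, -0.0, 0.0]
ft_force: [-4.3, -4.4, 0.7]
grip_width: 0.15
grasp_force: 42.0
```

```bash
python3 -c "
from h import *
t()"
```

```text
clk 27.57 pos [603.2 112.1 150.6] knob cw deg 117.22 F [-4.3 -4.4  0.7] T [-1.131  0.756  0.258] grip 12.8 42.0
```

Call:
carry_out --pt "0 0 0.001 0.09 -1"

```text
clock: 27.7
position: [0.6032, 0.1121, 0.1505]
ee_rot: [0.866, 0.501, -0.0, 0.0]
ft_force: [-4.3, -4.6, 0.8]
grip_width: 0.155
grasp_force: 42.0
```

```bash
python3 -c "
from h import *
t()"
```

```text
clk 27.70 pos [603.2 112.1 150.5] knob cw deg 119.93 F [-4.3 -4.6  0.8] T [-1.123  0.712  0.376] grip 13.2 42.0
```

Call:
carry_out --pt "0 0 0.001 0.09 -1"

```text
clock: 27.82
position: [0.6032, 0.1121, 0.1503]
ee_rot: [0.877, 0.48, 0.0, 0.0]
ft_force: [-2.9, -4.6, 0.4]
grip_width: 0.158
grasp_force: 42.0
```

```bash
python3 -c "
from h import *
t()"
```

```text
clk 27.82 pos [603.2 112.1 150.3] knob cw deg 122.63 F [-2.9 -4.6  0.4] T [-1.083  0.661  0.328] grip 13.4 42.0
```

Call:
carry_out --pt "0 0 0.001 0.09 -1"

```text
clock: 27.95
position: [0.6032, 0.1121, 0.1501]
ee_rot: [0.888, 0.459, -0.0, 0.0]
ft_force: [-2.0, -5.4, 0.9]
grip_width: 0.156
grasp_force: 42.0
```

```bash
python3 -c "
from h import *
t()"
```

```text
clk 27.95 pos [603.2 112.1 150.1] knob cw deg 125.33 F [-2.  -5.4  0.9] T [-1.128  0.64   0.372] grip 13.2 42.0
```

Call:
carry_out --pt "0 0 -0.001 -0.09 -1" --pt "0 0 -0.002 -0.18 -1"

```text
clock: 28.2
position: [0.6032, 0.1121, 0.1504]
ee_rot: [0.865, 0.502, -0.0, 0.0]
ft_force: [-3.5, -4.2, -0.3]
grip_width: 0.156
grasp_force: 41.9
```

```bash
python3 -c "
from h import *
t()"
```

```text
clk 28.20 pos [603.2 112.1 150.4] knob cw deg 119.79 F [-3.5 -4.2 -0.3] T [-0.963  0.762 -0.084] grip 13.3 41.9
```

Call:
carry_out --pt "0 0 -0.001 -0.09 -1"

```text
clock: 28.32
position: [0.6032, 0.1121, 0.1506]
ee_rot: [0.853, 0.522, -0.0, 0.0]
ft_force: [-4.5, -4.9, 0.4]
grip_width: 0.164
grasp_force: 41.9
```

```bash
python3 -c "
from h import *
t()"
```

```text
clk 28.32 pos [603.2 112.1 150.6] knob cw deg 117.09 F [-4.5 -4.9  0.4] T [-1.019  0.808 -0.137] grip 13.9 41.9
```

Call:
carry_out --pt "0 0 -0.001 -0.09 -1"

```text
clock: 28.45
position: [0.6031, 0.1121, 0.1508]
ee_rot: [0.84, 0.542, 0.0, 0.0]
ft_force: [-3.7, -3.8, 2.0]
grip_width: 0.157
grasp_force: 42.0
```

```bash
python3 -c "
from h import *
t()"
```

```text
clk 28.45 pos [603.1 112.1 150.8] knob cw deg 114.39 F [-3.7 -3.8  2. ] T [-0.971  0.82  -0.152] grip 13.4 42.0
```

Call:
carry_out --pt "0 0 -0.001 -0.09 -1"

```text
clock: 28.58
position: [0.6031, 0.1121, 0.151]
ee_rot: [0.828, 0.561, -0.0, 0.0]
ft_force: [-4.0, -4.0, 2.0]
grip_width: 0.154
grasp_force: 42.0
```

```bash
python3 -c "
from h import *
t()"
```

```text
clk 28.57 pos [603.1 112.1 151. ] knob cw deg 111.69 F [-4. -4.  2.] T [-1.026  0.893 -0.127] grip 13.1 42.0
```

Call:
carry_out --pt "0 0 -0.001 -0.09 -1"

```text
clock: 28.7
position: [0.6031, 0.1121, 0.1511]
ee_rot: [0.814, 0.581, -0.0, 0.0]
ft_force: [-4.8, -4.5, 1.5]
grip_width: 0.157
grasp_force: 42.1
```

```bash
python3 -c "
from h import *
t()"
```

```text
clk 28.70 pos [603.1 112.1 151.1] knob cw deg 108.99 F [-4.8 -4.5  1.5] T [-0.959  0.925 -0.097] grip 13.3 42.1
```

Call:
carry_out --pt "0 0 -0.001 -0.09 -1"

```text
clock: 28.82
position: [0.6031, 0.1122, 0.1513]
ee_rot: [0.8, 0.6, -0.0, 0.0]
ft_force: [-4.9, -4.3, 1.7]
grip_width: 0.156
grasp_force: 42.1
```

```bash
python3 -c "
from h import *
t()"
```

```text
clk 28.82 pos [603.1 112.2 151.3] knob cw deg 106.29 F [-4.9 -4.3  1.7] T [-0.987  0.927 -0.153] grip 13.3 42.1
```

```bash
cat > fit.py <<'E'
import numpy as np
from scipy.optimize import least_squares
# which, r, y, dir, T   (2.7 deg/row data, plus 5.4 data)
D=[('y',111.6,a,d,t) for a,d,t in [(104.4,-1,-.182),(99,-1,-.183),(104.5,1,.273),(109.9,1,.268),(115.3,1,.289),(123.4,1,.372),(131.5,1,.363),(131.6,1,.37),(126,-1,-.037),(126,-1,-.064),(120.7,-1,-.087),(118,-1,-.137),(115.3,-1,-.142)]]
D+=[('r',a,115.3,d,t) for a,d,t in [(98.2,-1,-.2),(103.7,1,.271),(106.4,1,.261),(109.1,1,.297),(111.8,1,.232),(114.5,1,.303),(117.2,1,.258),(119.9,1,.376),(122.6,1,.328),(125.3,1,.372),(119.8,-1,-.084),(117.1,-1,-.137),(114.4,-1,-.152),(111.7,-1,-.127),(109,-1,-.097),(106.3,-1,-.153)]]
from extra import X
D+=X
def ends(r,y,c,k=50*3.8/57.3):
    fr=k*max(0,.706*r+.294*y-c); fy=k*max(0,.294*r+.706*y-c)
    return .706*fr+.294*fy,.294*fr+.706*fy
def res(p,D=D):
    c,b,f=p
    return [(b+d*f+.0038*ends(r,y,c)[w=='y']-t)/.03 for w,r,y,d,t in D]
best=min((least_squares(res,[c0,.04,.22]) for c0 in (105,109,112,115)),key=lambda s:s.cost)
cov=np.linalg.inv(best.jac.T@best.jac); print(best.x,np.sqrt(np.diag(cov)),"chi2/n",2*best.cost/len(D)); print(np.round(np.array(best.fun)*.03,3))
for c in range(104,118,2):
    s=least_squares(lambda p:res([c,*p]),[.04,.22]); print(c,round(2*s.cost,1),s.x)
E
echo "X=[]">extra.py; python3 fit.py
```

```text
[1.12829000e+02 5.32182989e-02 2.10329906e-01] [1.00775292 0.00956571 0.00557983] chi2/n 0.7913370084478623
[ 0.025  0.026 -0.009 -0.004 -0.013 -0.037  0.032  0.025 -0.029 -0.002
 -0.019  0.012 -0.003  0.043 -0.007  0.003 -0.031  0.037 -0.014  0.051
 -0.047  0.02  -0.004 -0.009  0.024  0.019 -0.025 -0.058 -0.004]
104 37.8 [-0.04031802  0.2060918 ]
106 35.5 [-0.01638816  0.20736264]
108 31.4 [0.006374   0.20843584]
110 27.0 [0.02746269 0.20947204]
112 23.5 [0.04605449 0.21019133]
114 24.4 [0.06195389 0.21060745]
116 31.5 [0.0734358  0.21151283]
```

Call:
carry_out --pt "0 0 0 0.09 -1" --pt "0 0 0.001 0.18 -1" --pt "0 0 0.002 0.27 -1"

```text
clock: 29.2
position: [0.6031, 0.1121, 0.1508]
ee_rot: [0.841, 0.541, -0.0, 0.0]
ft_force: [-3.0, -6.0, 0.1]
grip_width: 0.154
grasp_force: 41.9
```

```bash
python3 -c "
from h import *
t()"
```

```text
clk 29.20 pos [603.1 112.1 150.8] knob cw deg 114.53 F [-3.  -6.   0.1] T [-1.099  0.66   0.338] grip 13.1 41.9
```

Call:
carry_out --pt "0 0 0.001 0.09 -1"

```text
clock: 29.32
position: [0.6031, 0.1121, 0.1506]
ee_rot: [0.854, 0.521, -0.0, 0.0]
ft_force: [-2.7, -4.3, -0.8]
grip_width: 0.158
grasp_force: 41.9
```

```bash
python3 -c "
from h import *
t()"
```

```text
clk 29.32 pos [603.1 112.1 150.6] knob cw deg 117.23 F [-2.7 -4.3 -0.8] T [-1.121  0.623  0.283] grip 13.5 41.9
```

Call:
carry_out --pt "0 0 0.001 0.09 -1"

```text
clock: 29.45
position: [0.6031, 0.1121, 0.1505]
ee_rot: [0.866, 0.501, -0.0, 0.0]
ft_force: [-3.0, -4.1, -1.2]
grip_width: 0.155
grasp_force: 41.8
```

```bash
python3 -c "
from h import *
t()"
```

```text
clk 29.45 pos [603.1 112.1 150.5] knob cw deg 119.92 F [-3.  -4.1 -1.2] T [-1.141  0.599  0.389] grip 13.2 41.8
```

Call:
carry_out --pt "0 0 0.001 0.045 -1"

```text
clock: 29.58
position: [0.6032, 0.1121, 0.1504]
ee_rot: [0.871, 0.491, -0.0, 0.0]
ft_force: [-2.6, -4.5, -0.0]
grip_width: 0.161
grasp_force: 41.9
```

```bash
python3 -c "
from h import *
t(); camera('top'); camera('top');camera('top');t()"
```

```text
clk 29.57 pos [603.2 112.1 150.4] knob cw deg 121.25 F [-2.6 -4.5 -0. ] T [-1.082  0.668  0.32 ] grip 13.7 41.9
clk 29.73 pos [603.2 112.1 150.4] knob cw deg 121.21 F [-3.1 -4.2 -0.4] T [-1.054  0.68   0.119] grip 13.2 41.8
```

Call:
carry_out --pt "0 0 0 0 0" --pt "0 0 0 0 0" --pt "0 0 -0.2 0 0" --pt "0 0 -0.42 0 0" --pt "-0.17 0.1 -0.42 0 0" --pt "-0.34 0.207 -0.42 0 0"

```text
clock: 30.48
position: [0.6037, 0.0535, 0.2135]
ee_rot: [0.871, 0.492, 0.001, 0.0]
ft_force: [0.0, -0.3, -1.0]
grip_width: 0.499
grasp_force: 0.0
```

Call:
carry_out --pt "-0.3 0.19 0 -0.2 0" --pt "-0.615 0.387 0 -0.2 0" --pt "-0.615 0.387 0 -0.2 0" --pt "-0.615 0.387 0 -0.2 0"

```text
clock: 30.98
position: [0.6055, -0.055, 0.2128]
ee_rot: [0.844, 0.536, 0.0, -0.0]
ft_force: [0.3, 1.4, 0.1]
grip_width: 0.5
grasp_force: 0.0
```

```bash
python3 -c "
from h import *
t()"
```

```text
clk 30.98 pos [605.5 -55.  212.8] knob cw deg 115.16 F [0.3 1.4 0.1] T [ 0.093  0.009 -0.   ] grip 42.5 0.0
```

Call:
carry_out --pt "-0.009 0.004 0.2 0 0" --pt "-0.009 0.004 0.418 0 0" --pt "-0.009 0.004 0.418 0 -1" --pt "-0.009 0.004 0.418 0 -1" --pt "-0.009 0.004 0.418 0 -1" --pt "-0.009 0.004 0.418 0 -1"

```text
clock: 31.72
position: [0.6055, -0.0559, 0.1506]
ee_rot: [0.844, 0.537, 0.001, -0.0]
ft_force: [-1.5, 4.4, -1.6]
grip_width: 0.154
grasp_force: 42.1
```

```bash
python3 -c "
from h import *
t()"
```

```text
clk 31.73 pos [605.5 -55.9 150.6] knob cw deg 115.10 F [-1.5  4.4 -1.6] T [ 1.103  0.291 -0.012] grip 13.1 42.1
```

Call:
carry_out --pt "0 0 0 0.09 -1" --pt "0 0 0 0.14 -1"

```text
clock: 31.98
position: [0.6056, -0.056, 0.1504]
ee_rot: [0.863, 0.505, 0.001, -0.0]
ft_force: [-0.7, 5.3, -1.5]
grip_width: 0.158
grasp_force: 42.0
```

```bash
python3 -c "
from h import *
t()"
```

```text
clk 31.98 pos [605.6 -56.  150.4] knob cw deg 119.34 F [-0.7  5.3 -1.5] T [1.135 0.067 0.293] grip 13.4 42.0
```

Call:
carry_out --pt "0 0 0 0.06 -1"

```text
clock: 32.1
position: [0.6056, -0.0561, 0.1504]
ee_rot: [0.871, 0.491, 0.001, -0.0]
ft_force: [0.5, 4.9, -3.5]
grip_width: 0.159
grasp_force: 41.9
```

```bash
python3 -c "
from h import *
t()"
```

```text
clk 32.10 pos [605.6 -56.1 150.4] knob cw deg 121.13 F [ 0.5  4.9 -3.5] T [ 1.092 -0.061  0.349] grip 13.5 41.9
```

Call:
carry_out --pt "0 0 0 0.05 -1"

```text
clock: 32.22
position: [0.6057, -0.0562, 0.1503]
ee_rot: [0.877, 0.48, 0.001, -0.0]
ft_force: [1.5, 4.3, -3.0]
grip_width: 0.153
grasp_force: 41.9
```

```bash
python3 -c "
from h import *
t()"
```

```text
clk 32.23 pos [605.7 -56.2 150.3] knob cw deg 122.64 F [ 1.5  4.3 -3. ] T [ 1.112 -0.267  0.325] grip 13.0 41.9
```

Call:
carry_out --pt "0 0 0 -0.09 -1" --pt "0 0 0 -0.18 -1"

```text
clock: 32.48
position: [0.6056, -0.056, 0.1504]
ee_rot: [0.853, 0.522, 0.001, -0.0]
ft_force: [-1.3, 6.8, 0.1]
grip_width: 0.156
grasp_force: 42.3
```

```bash
python3 -c "
from h import *
t()"
```

```text
clk 32.48 pos [605.6 -56.  150.4] knob cw deg 117.13 F [-1.3  6.8  0.1] T [ 1.481  0.36  -0.099] grip 13.3 42.3
```

Call:
carry_out --pt "0 0 0 -0.09 -1"

```text
clock: 32.6
position: [0.6055, -0.0559, 0.1505]
ee_rot: [0.841, 0.541, 0.001, -0.001]
ft_force: [-2.4, 7.0, 2.4]
grip_width: 0.155
grasp_force: 42.5
```

```bash
python3 -c "
from h import *
t()"
```

```text
clk 32.60 pos [605.5 -55.9 150.5] knob cw deg 114.43 F [-2.4  7.   2.4] T [ 1.511  0.516 -0.122] grip 13.2 42.5
```

Call:
carry_out --pt "0 0 0 -0.09 -1"

```text
clock: 32.72
position: [0.6054, -0.0559, 0.1506]
ee_rot: [0.828, 0.561, 0.001, -0.001]
ft_force: [-3.2, 7.9, 3.6]
grip_width: 0.156
grasp_force: 42.8
```

```bash
python3 -c "
from h import *
t()"
```

```text
clk 32.73 pos [605.4 -55.9 150.6] knob cw deg 111.73 F [-3.2  7.9  3.6] T [ 1.538  0.718 -0.14 ] grip 13.2 42.8
```

Call:
carry_out --pt "0 0 0 0.09 -1" --pt "0 0 0 0.18 -1"

```text
clock: 32.98
position: [0.6055, -0.056, 0.1505]
ee_rot: [0.854, 0.52, 0.001, -0.0]
ft_force: [-1.8, 6.3, -1.8]
grip_width: 0.155
grasp_force: 42.2
```

```bash
python3 -c "
from h import *
t()"
```

```text
clk 32.98 pos [605.5 -56.  150.5] knob cw deg 117.27 F [-1.8  6.3 -1.8] T [1.217 0.176 0.325] grip 13.2 42.2
```

Call:
carry_out --pt "0 0 0 0.09 -1"

```text
clock: 33.1
position: [0.6056, -0.0561, 0.1504]
ee_rot: [0.866, 0.5, 0.001, -0.0]
ft_force: [0.7, 4.7, -1.3]
grip_width: 0.155
grasp_force: 42.1
```

```bash
python3 -c "
from h import *
t()"
```

```text
clk 33.10 pos [605.6 -56.1 150.4] knob cw deg 119.97 F [ 0.7  4.7 -1.3] T [ 1.155 -0.088  0.312] grip 13.1 42.1
```

Call:
carry_out --pt "0 0 0 0.04 -1"

```text
clock: 33.22
position: [0.6057, -0.0561, 0.1504]
ee_rot: [0.871, 0.491, 0.001, -0.0]
ft_force: [-0.2, 5.2, -1.6]
grip_width: 0.157
grasp_force: 42.0
```

```bash
python3 -c "
from h import *
t()"
```

```text
clk 33.23 pos [605.7 -56.1 150.4] knob cw deg 121.15 F [-0.2  5.2 -1.6] T [ 1.236 -0.124  0.347] grip 13.3 42.0
```

```bash
cat > extra.py <<'E'
X=[('r',a,115.3,1,t) for a,t in [(114.5,.338),(117.2,.283),(119.9,.389),(121.2,.32)]]
X+=[('y',121.2,a,d,t) for a,d,t in [(119.3,1,.293),(121.1,1,.349),(122.6,1,.325),(117.1,-1,-.099),(114.4,-1,-.122),(111.7,-1,-.14),(117.3,1,.325),(120,1,.312),(121.15,1,.347)]]
E
cat >> fit.py <<'E'
def res2(p):
    c,br,by,f=p
    return [((by if w=='y' else br)+d*f+.0038*ends(r,y,c)[w=='y']-t)/.03 for w,r,y,d,t in D]
s=least_squares(res2,[113,.05,.05,.2]); print("sep",s.x,np.sqrt(np.diag(np.linalg.inv(s.jac.T@s.jac))),2*s.cost)
E
python3 fit.py
```

```text
[1.13312072e+02 5.28490855e-02 2.09196708e-01] [0.90318171 0.00943468 0.00475487] chi2/n 0.9934320846098944
[ 0.026  0.027 -0.011 -0.006 -0.019 -0.045  0.024  0.018 -0.035 -0.008
 -0.024  0.006 -0.006  0.044 -0.009  0.001 -0.034  0.034 -0.022  0.043
 -0.055  0.013 -0.011 -0.014  0.019  0.014 -0.026 -0.059 -0.003 -0.057
  0.018 -0.068  0.011  0.054  0.012  0.047  0.012  0.015  0.013  0.008
  0.041  0.014]
104 64.4 [-0.04968959  0.2038737 ]
106 61.6 [-0.02553546  0.20492027]
108 56.3 [-0.00219038  0.20595668]
110 49.9 [0.01996773 0.20715379]
112 43.6 [0.04038406 0.20840439]
114 41.9 [0.05891791 0.20974013]
116 46.3 [0.07355378 0.21200733]
sep [1.13033424e+02 5.89734063e-02 4.27869703e-02 2.08132180e-01] [0.91778395 0.01009247 0.01112142 0.00479551] 38.80409665768989
```

Call:
carry_out --pt "0 0 -0.002 -0.18 -1" --pt "0 0 -0.004 -0.36 -1" --pt "0 0 -0.006 -0.54 -1" --pt "0 0 -0.008 -0.7 -1"

```text
clock: 33.72
position: [0.6049, -0.0556, 0.1512]
ee_rot: [0.766, 0.643, 0.0, -0.001]
ft_force: [-4.6, 8.9, -1.6]
grip_width: 0.155
grasp_force: 42.2
```

Call:
carry_out --pt "0 0 -0.001 -0.09 -1"

```text
clock: 33.85
position: [0.6048, -0.0555, 0.1513]
ee_rot: [0.751, 0.661, 0.0, -0.001]
ft_force: [-4.7, 8.4, -1.5]
grip_width: 0.154
grasp_force: 42.2
```

```bash
python3 -c "
from h import *
t()"
```

```text
clk 33.85 pos [604.8 -55.5 151.3] knob cw deg 97.29 F [-4.7  8.4 -1.5] T [ 1.622  0.878 -0.173] grip 13.1 42.2
```

Call:
carry_out --pt "0 0 -0.001 -0.09 -1"

```text
clock: 33.98
position: [0.6047, -0.0555, 0.1515]
ee_rot: [0.735, 0.678, 0.0, -0.001]
ft_force: [-4.3, 8.8, -0.7]
grip_width: 0.158
grasp_force: 42.3
```

```bash
python3 -c "
from h import *
t()"
```

```text
clk 33.98 pos [604.7 -55.5 151.5] knob cw deg 94.62 F [-4.3  8.8 -0.7] T [ 1.654  1.05  -0.247] grip 13.4 42.3
```

Call:
carry_out --pt "0 0 -0.001 -0.09 -1"

```text
clock: 34.1
position: [0.6046, -0.0554, 0.1516]
ee_rot: [0.719, 0.695, 0.0, -0.002]
ft_force: [-5.7, 9.7, 0.1]
grip_width: 0.153
grasp_force: 42.3
```

```bash
python3 -c "
from h import *
t()"
```

```text
clk 34.10 pos [604.6 -55.4 151.6] knob cw deg 91.92 F [-5.7  9.7  0.1] T [ 1.648  1.219 -0.129] grip 13.0 42.3
```

Call:
carry_out --pt "0 0 0 0.09 -1" --pt "0 0 0.001 0.18 -1"

```text
clock: 34.35
position: [0.6048, -0.0555, 0.1514]
ee_rot: [0.752, 0.66, 0.0, -0.001]
ft_force: [-4.1, 8.3, -1.1]
grip_width: 0.155
grasp_force: 42.1
```

```bash
python3 -c "
from h import *
t()"
```

```text
clk 34.35 pos [604.8 -55.5 151.4] knob cw deg 97.46 F [-4.1  8.3 -1.1] T [1.486 0.769 0.218] grip 13.2 42.1
```

Call:
carry_out --pt "0 0 0.001 0.09 -1"

```text
clock: 34.48
position: [0.6048, -0.0555, 0.1513]
ee_rot: [0.767, 0.642, 0.0, -0.001]
ft_force: [-3.9, 8.0, -1.4]
grip_width: 0.157
grasp_force: 42.0
```

```bash
python3 -c "
from h import *
t()"
```

```text
clk 34.48 pos [604.8 -55.5 151.3] knob cw deg 100.16 F [-3.9  8.  -1.4] T [1.433 0.605 0.231] grip 13.4 42.0
```

Call:
carry_out --pt "0 0 0.001 0.09 -1"

```text
clock: 34.6
position: [0.605, -0.0556, 0.1511]
ee_rot: [0.782, 0.623, 0.0, -0.001]
ft_force: [-2.8, 7.4, -1.5]
grip_width: 0.158
grasp_force: 42.0
```

```bash
python3 -c "
from h import *
t()"
```

```text
clk 34.60 pos [605.  -55.6 151.1] knob cw deg 102.86 F [-2.8  7.4 -1.5] T [1.414 0.546 0.29 ] grip 13.4 42.0
```

Call:
carry_out --pt "0 0 0.001 0.09 -1"

```text
clock: 34.72
position: [0.6051, -0.0556, 0.151]
ee_rot: [0.796, 0.605, 0.0, -0.001]
ft_force: [-1.7, 7.3, -2.4]
grip_width: 0.157
grasp_force: 42.0
```

```bash
python3 -c "
from h import *
t()"
```

```text
clk 34.73 pos [605.1 -55.6 151. ] knob cw deg 105.56 F [-1.7  7.3 -2.4] T [1.425 0.37  0.278] grip 13.3 42.0
```

Call:
carry_out --pt "0 0 0.001 0.09 -1"

```text
clock: 34.85
position: [0.6052, -0.0557, 0.1509]
ee_rot: [0.81, 0.586, 0.0, -0.001]
ft_force: [-3.0, 5.6, -2.2]
grip_width: 0.16
grasp_force: 41.9
```

```bash
python3 -c "
from h import *
t()"
```

```text
clk 34.85 pos [605.2 -55.7 150.9] knob cw deg 108.26 F [-3.   5.6 -2.2] T [1.394 0.254 0.29 ] grip 13.6 41.9
```

```bash
cat >> extra.py <<'E'
X+=[('y',121.2,a,d,t) for a,d,t in [(97.3,-1,-.173),(94.6,-1,-.247),(91.9,-1,-.129),(97.5,1,.218),(100.2,1,.231),(102.9,1,.29),(105.6,1,.278),(108.3,1,.29)]]
X+=[('r',62.5,45,1,.178),('r',90,88.5,1,.131),('r',111.6,88.5,1,.203),('y',68.3,66.8,1,.214),('y',68.3,88.4,1,.244)]
E
cat >> fit.py <<'E'
def res3(p):
    c,b,f,k=p
    return [(b+d*f+.0038*ends(r,y,c,3.316*k)[w=='y']-t)/.03 for w,r,y,d,t in D]
s=least_squares(res3,[111,.03,.2,1]); print("k free",s.x,np.sqrt(np.diag(np.linalg.inv(s.jac.T@s.jac))),2*s.cost,"27.5N at",s.x[0]+27.5/3.316/s.x[3])
for c in (106,108,110,112,114):
    q=least_squares(lambda p:res3([c,*p]),[.03,.2,1]); print(c,round(2*q.cost,1),q.x,c+27.5/3.316/q.x[2])
E
python3 fit.py
```

```text
[1.09676013e+02 1.46335763e-02 2.06023266e-01] [0.79985493 0.00843555 0.00420464] chi2/n 1.3745884327683737
[-0.009 -0.008 -0.052 -0.036 -0.017 -0.04   0.029  0.022 -0.024  0.003
 -0.013  0.017  0.002  0.011 -0.042 -0.029 -0.051  0.034 -0.017  0.048
 -0.051  0.017 -0.007 -0.003  0.03   0.025 -0.02  -0.07  -0.027 -0.052
  0.023 -0.064  0.015  0.059  0.016  0.051  0.023  0.026  0.024  0.012
  0.045  0.018 -0.002  0.069 -0.052  0.02   0.009 -0.047 -0.027 -0.019
  0.043  0.09   0.018  0.007 -0.023]
104 93.6 [-0.04252379  0.20581228]
106 83.3 [-0.02136643  0.2060716 ]
108 77.3 [-0.00128265  0.20608167]
110 75.8 [0.01759576 0.20603187]
112 79.2 [0.03484213 0.20587602]
114 90.7 [0.05015584 0.20583684]
116 112.0 [0.06183997 0.20697548]
sep [1.09702184e+02 1.85960055e-02 1.23536034e-02 2.05689547e-01] [0.80060312 0.00993013 0.00895803 0.00422773] 75.03036351002577
k free [ 1.02420399e+02 -7.89092635e-03  2.08515476e-01  6.22958513e-01] [2.40797184 0.0140461  0.00432084 0.06902193] 54.930440782027915 27.5N at 115.73288183418556
106 59.7 [0.0083702  0.20810496 0.70157059] 117.82079800063332
108 65.2 [0.01756847 0.20769366 0.7630554 ] 118.86831217842143
110 71.9 [0.0268821  0.20708059 0.84695695] 119.7916715149877
112 79.1 [0.03596645 0.20605743 0.9740851 ] 120.51375743519692
114 88.7 [0.04557327 0.20468853 1.16286613] 121.13162420078442
```

Call:
carry_out --pt "0 0 0.001 0.09 -1"

```text
clock: 34.98
position: [0.6053, -0.0558, 0.1508]
ee_rot: [0.824, 0.567, 0.0, -0.001]
ft_force: [-0.7, 7.2, -2.9]
grip_width: 0.157
grasp_force: 41.9
```

```bash
python3 -c "
from h import *
t()"
```

```text
clk 34.98 pos [605.3 -55.8 150.8] knob cw deg 110.96 F [-0.7  7.2 -2.9] T [1.318 0.125 0.344] grip 13.3 41.9
```

Call:
carry_out --pt "0 0 0.001 0.09 -1"

```text
clock: 35.1
position: [0.6054, -0.0559, 0.1507]
ee_rot: [0.837, 0.547, 0.0, -0.001]
ft_force: [-1.2, 6.0, -3.3]
grip_width: 0.162
grasp_force: 41.9
```

```bash
python3 -c "
from h import *
t()"
```

```text
clk 35.10 pos [605.4 -55.9 150.7] knob cw deg 113.67 F [-1.2  6.  -3.3] T [1.233 0.033 0.282] grip 13.8 41.9
```

Call:
carry_out --pt "0 0 0.001 0.09 -1"

```text
clock: 35.22
position: [0.6054, -0.0559, 0.1506]
ee_rot: [0.85, 0.527, 0.0, -0.0]
ft_force: [0.7, 5.6, -3.3]
grip_width: 0.159
grasp_force: 41.8
```

```bash
python3 -c "
from h import *
t()"
```

```text
clk 35.23 pos [605.4 -55.9 150.6] knob cw deg 116.37 F [ 0.7  5.6 -3.3] T [ 1.187 -0.069  0.323] grip 13.5 41.8
```

Call:
carry_out --pt "0 0 0.001 0.03 -1" --pt "0 0 0.001 0.03 -1"

```text
clock: 35.48
position: [0.6055, -0.056, 0.1506]
ee_rot: [0.854, 0.521, 0.001, -0.0]
ft_force: [-1.3, 5.9, -2.9]
grip_width: 0.159
grasp_force: 41.9
```

```bash
python3 -c "
from h import *
t()"
```

```text
clk 35.48 pos [605.5 -56.  150.6] knob cw deg 117.20 F [-1.3  5.9 -2.9] T [1.281 0.078 0.17 ] grip 13.5 41.9
```

Call:
carry_out --pt "0 0 0 0 0" --pt "0 0 0 0 0" --pt "0 0 -0.2 0 0" --pt "0 0 -0.42 0 0" --pt "0.18 -0.09 -0.42 0 0" --pt "0.356 -0.183 -0.42 0 0"

```text
clock: 36.22
position: [0.6056, 0.0027, 0.2141]
ee_rot: [0.854, 0.52, 0.001, 0.0]
ft_force: [0.8, -0.1, -0.1]
grip_width: 0.5
grasp_force: 0.0
```

Call:
carry_out --pt "0.3 -0.16 0 0.13 0" --pt "0.638 -0.345 0 0.13 0" --pt "0.638 -0.345 0 0.13 0" --pt "0.638 -0.345 0 0.13 0"

```text
clock: 36.72
position: [0.6032, 0.1108, 0.2135]
ee_rot: [0.871, 0.491, 0.0, 0.001]
ft_force: [-0.5, -1.0, -0.1]
grip_width: 0.499
grasp_force: 0.0
```

```bash
python3 -c "
from h import *
t()"
```

```text
clk 36.73 pos [603.2 110.8 213.5] knob cw deg 121.19 F [-0.5 -1.  -0.1] T [-0.02  -0.015  0.016] grip 42.4 0.0
```

Call:
carry_out --pt "0.0075 -0.0045 0.2 0 0" --pt "0.0075 -0.0045 0.423 0 0" --pt "0.0075 -0.0045 0.423 0 -1" --pt "0.0075 -0.0045 0.423 0 -1" --pt "0.0075 -0.0045 0.423 0 -1" --pt "0.0075 -0.0045 0.423 0 -1"

```text
clock: 37.48
position: [0.603, 0.1117, 0.1507]
ee_rot: [0.871, 0.491, -0.0, 0.0]
ft_force: [-3.4, -3.7, -1.0]
grip_width: 0.155
grasp_force: 41.4
```

```bash
python3 -c "
from h import *
t()"
```

```text
clk 37.48 pos [603.  111.7 150.7] knob cw deg 121.23 F [-3.4 -3.7 -1. ] T [-1.032  0.801  0.182] grip 13.2 41.4
```

Call:
carry_out --pt "0 0 -0.002 -0.18 -1" --pt "0 0 -0.004 -0.36 -1" --pt "0 0 -0.006 -0.54 -1" --pt "0 0 -0.008 -0.72 -1" --pt "0 0 -0.009 -0.81 -1"

```text
clock: 38.1
position: [0.603, 0.1117, 0.1522]
ee_rot: [0.748, 0.664, -0.0, 0.0]
ft_force: [-4.4, -4.0, 0.2]
grip_width: 0.158
grasp_force: 41.5
```

```bash
python3 -c "
from h import *
t()"
```

```text
clk 38.10 pos [603.  111.7 152.2] knob cw deg 96.83 F [-4.4 -4.   0.2] T [-0.864  0.936 -0.21 ] grip 13.4 41.5
```

Call:
carry_out --pt "0 0 -0.001 -0.09 -1"

```text
clock: 38.22
position: [0.603, 0.1117, 0.1524]
ee_rot: [0.732, 0.681, -0.0, 0.0]
ft_force: [-4.9, -3.3, 1.1]
grip_width: 0.155
grasp_force: 41.6
```

```bash
python3 -c "
from h import *
t()"
```

```text
clk 38.23 pos [603.  111.7 152.4] knob cw deg 94.18 F [-4.9 -3.3  1.1] T [-0.815  1.053 -0.134] grip 13.2 41.6
```

Call:
carry_out --pt "0 0 0 0.09 -1" --pt "0 0 0.001 0.18 -1"

```text
clock: 38.48
position: [0.603, 0.1117, 0.1521]
ee_rot: [0.764, 0.645, -0.0, 0.0]
ft_force: [-4.5, -3.5, -1.4]
grip_width: 0.158
grasp_force: 41.4
```

```bash
python3 -c "
from h import *
t()"
```

```text
clk 38.48 pos [603.  111.7 152.1] knob cw deg 99.71 F [-4.5 -3.5 -1.4] T [-0.85   0.783  0.198] grip 13.4 41.4
```

Call:
carry_out --pt "0 0 0.001 0.09 -1"

```text
clock: 38.6
position: [0.603, 0.1117, 0.1519]
ee_rot: [0.779, 0.627, -0.0, 0.0]
ft_force: [-4.0, -4.8, -0.7]
grip_width: 0.158
grasp_force: 41.5
```

```bash
python3 -c "
from h import *
t()"
```

```text
clk 38.60 pos [603.  111.7 151.9] knob cw deg 102.40 F [-4.  -4.8 -0.7] T [-0.931  0.817  0.229] grip 13.4 41.5
```

Call:
carry_out --pt "0 0 0.001 0.09 -1"

```text
clock: 38.72
position: [0.603, 0.1117, 0.1517]
ee_rot: [0.794, 0.608, -0.0, 0.0]
ft_force: [-4.8, -4.1, -1.5]
grip_width: 0.16
grasp_force: 41.4
```

```bash
python3 -c "
from h import *
t()"
```

```text
clk 38.73 pos [603.  111.7 151.7] knob cw deg 105.11 F [-4.8 -4.1 -1.5] T [-0.905  0.778  0.304] grip 13.6 41.4
```

Call:
carry_out --pt "0 0 0.001 0.09 -1"

```text
clock: 38.85
position: [0.603, 0.1117, 0.1516]
ee_rot: [0.808, 0.589, -0.0, 0.0]
ft_force: [-5.2, -5.6, -1.9]
grip_width: 0.152
grasp_force: 41.4
```

```bash
python3 -c "
from h import *
t()"
```

```text
clk 38.85 pos [603.  111.7 151.6] knob cw deg 107.80 F [-5.2 -5.6 -1.9] T [-0.921  0.665  0.329] grip 12.9 41.4
```

Call:
carry_out --pt "0 0 0.001 0.09 -1"

```text
clock: 38.98
position: [0.603, 0.1117, 0.1514]
ee_rot: [0.822, 0.57, -0.0, 0.0]
ft_force: [-3.1, -3.7, -2.2]
grip_width: 0.154
grasp_force: 41.4
```

```bash
python3 -c "
from h import *
t()"
```

```text
clk 38.98 pos [603.  111.7 151.4] knob cw deg 110.51 F [-3.1 -3.7 -2.2] T [-0.948  0.752  0.292] grip 13.1 41.4
```

Call:
carry_out --pt "0 0 0.001 0.09 -1"

```text
clock: 39.1
position: [0.603, 0.1117, 0.1512]
ee_rot: [0.835, 0.55, -0.0, 0.0]
ft_force: [-3.8, -4.3, -2.0]
grip_width: 0.156
grasp_force: 41.4
```

```bash
python3 -c "
from h import *
t()"
```

```text
clk 39.10 pos [603.  111.7 151.2] knob cw deg 113.20 F [-3.8 -4.3 -2. ] T [-1.018  0.684  0.332] grip 13.2 41.4
```

Call:
carry_out --pt "0 0 0.001 0.09 -1"

```text
clock: 39.22
position: [0.603, 0.1117, 0.1511]
ee_rot: [0.848, 0.531, -0.0, 0.0]
ft_force: [-4.1, -3.7, -2.6]
grip_width: 0.156
grasp_force: 41.4
```

```bash
python3 -c "
from h import *
t()"
```

```text
clk 39.23 pos [603.  111.7 151.1] knob cw deg 115.90 F [-4.1 -3.7 -2.6] T [-0.952  0.72   0.322] grip 13.2 41.4
```

```bash
cat >> extra.py <<'E'
X+=[('y',121.2,a,1,t) for a,t in [(111,.344),(113.7,.282),(116.4,.323)]]
X+=[('r',a,117.2,d,t) for a,d,t in [(96.8,-1,-.21),(94.2,-1,-.134),(99.7,1,.198),(102.4,1,.229),(105.1,1,.304),(107.8,1,.329),(110.5,1,.292),(113.2,1,.332),(115.9,1,.322)]]
E
python3 fit.py | grep -v "^\[ \|^ " | tail -7
```

```text
sep [1.09285160e+02 2.06106950e-02 8.83096397e-03 2.07066470e-01] [0.77011216 0.00875415 0.00889443 0.00392936] 97.16064074467377
k free [ 1.02420401e+02 -4.48794794e-03  2.08629473e-01  6.13892487e-01] [2.17118834 0.01279959 0.00395704 0.0630045 ] 71.4892719543415 27.5N at 115.92948353033175
106 76.8 [0.01180499 0.20911192 0.68941828] 118.02916202802932
108 84.7 [0.02125996 0.20925162 0.74501508] 119.1314850455815
110 94.2 [0.03080787 0.20919808 0.82060736] 120.10608075167512
112 103.6 [0.03987244 0.20897423 0.93898124] 120.83204463673947
114 118.2 [0.04951398 0.20865623 1.10315627] 121.51763324278596
```

Call:
carry_out --pt "0 0 0 0.04 -1" --pt "0 0 0 0.04 -1"

```text
clock: 39.48
position: [0.603, 0.1117, 0.151]
ee_rot: [0.853, 0.522, -0.0, 0.0]
ft_force: [-3.7, -3.7, -2.7]
grip_width: 0.154
grasp_force: 41.2
```

Call:
carry_out --pt "0 0 0 0 0" --pt "0 0 0 0 0" --pt "0 0 -0.25 0 0" --pt "0 0 -0.5 0 0" --pt "-0.7 -0.9 -0.6 0 0" --pt "-0.7 -0.9 -0.6 0 0" --pt "-0.7 -0.9 -0.6 0 0"

```text
clock: 40.35
position: [0.4587, 0.0864, 0.2421]
ee_rot: [0.854, 0.521, -0.003, -0.003]
ft_force: [-0.8, -0.1, 1.0]
grip_width: 0.5
grasp_force: 0.0
```

Run:
```python
from h import *
t(); knobs()
for n in ("top","side"):
    c=camera(n); W=cloud(c); X,Y,Z=W[...,0],W[...,1],W[...,2]
    P=W[(X>.44)&(X<.582)&(Y>-.03)&(Y<.09)&(Z>.06)&(Z<.085)]
    for y in (-.01,.06): q=P[np.abs(P[:,1]-y)<.008]; print(n,y,len(q),np.percentile(q[:,0],[0,2]) if len(q) else "")
    save("end_"+n+".png",c["img"])
```

```text
clk 40.35 pos [458.7  86.4 242.1] knob cw deg 117.25 F [-0.8 -0.1  1. ] T [-0.069  0.01  -0.028] grip 42.5 0.0
clock 40.35
joint_pos [-1.391  -0.1111  1.0719  1.9122  0.0975  1.292  -0.825 ]
position [0.4587 0.0864 0.2421]
ee_rot [ 0.8538  0.5206 -0.0035 -0.0027]
ft_force [-0.807  -0.1493  0.9768]
torque [-0.0687  0.0097 -0.0282]
grip_width 0.4998398482524197
grasp_force 0.0
top red hidden
top yel 158 zt 0.1608 ctr 604.3 -59.3 size [41. 13.] cw deg pca 114.2 rect 118.1
side red 212 zt 0.1575 ctr 600.6 115.9 size [45. 12.] cw deg pca 111.2 rect 110.2
side yel 159 zt 0.1575 ctr 603.6 -53.7 size [43. 10.] cw deg pca 111.7 rect 116.4
top -0.01 101 [0.5381 0.539 ]
top 0.06 18 [0.5604 0.5612]
side -0.01 80 [0.5375 0.5382]
side 0.06 86 [0.5378 0.5381]
```

View pics/end_side.png

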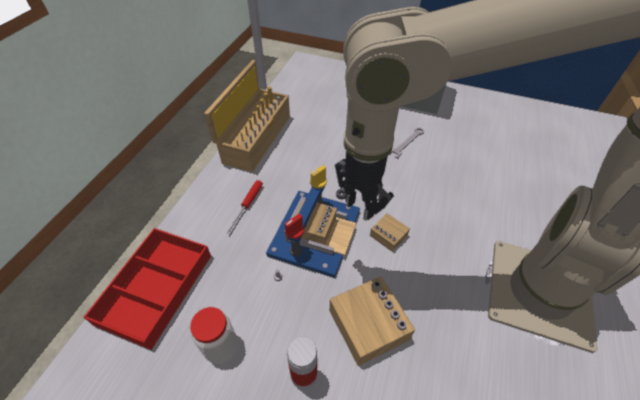

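The end picture shows the block home under the bar, with its front edge at x = 0.538 as when it was pushed home. The bar is level, the gripper is clear of the press (about pixel 365,190), and the bolt, cans, jar and driver are where they were.

```bash
python3 -c "
from h import *
print(ticket.hand_in())"
```

```text
the job is handed in; nothing more can be done
None
```

I handed the job in at about 40 s of the 72 s: the block is home and the bar is level, both knobs at about 117° and let go. From noisy torque readings I estimate 26–31 N per knob (target 27.5 N), having overshot and backed off a few degrees while finding it.

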